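# Set out the punches from the bolted tool case

### The job

Swing the pawl on the tool case's lid clear, draw the bolt, open the lid and stand every punch and chisel that is in the case upright in the bench caddy, tip down. Then shut the lid, push the bolt fully home and swing the pawl back behind it. Do not shift the other things on the bench.

Things in the scene. Friction and masses are not known exactly. Their poses are not given: they have to be found in the camera images.
- case: blue sheet-steel tool case fixed to the bench, 176 (its x) x 214 (its y) mm, walls 3 mm, body 85 mm and lid 41 mm high (126 shut). Origin: centre of its underside, z up. Lid hinged along the +y side, front = -y side. Case frame, lid shut: bolt and pawl lie along the line x = -45 mm on the lid's top, handle at x = 0..80 mm; the keeper loop on the front wall is at x -45, 16 mm out, ending 147 mm above the bench
- rack (a point): in the case, middle of the upper end of a black rack sloping up 35 degrees towards case +x, with 4 channels along x at case y = -60, -20, 20, 60 mm. A tool lies in a channel, tip low (case x -75, z 15 mm), head high (x 64, z 113 mm); the rack supports its first 120 mm, the last 50 mm to the head overhang free, higher than the 85 mm rim from 122 mm on. Axes as the case's
- pawl (a joint): angle (rad) of the pawl, a flat steel finger 60 x 12 x 10 mm pivoted on the lid's top. At 0 it points along case -y straight at the back of the bolt's block and props it: the bolt cannot be drawn. It swings level, only towards case +x as the value grows, up to 1.5; past 0.5 the bolt can pass. Starts at 0 to 0.1. Stays where it is left; about 1.2 N at the pin moves it
- pawl_pin (a point): centre of the pawl's upright pin, 10 mm diameter, 12 to 34 mm above the lid's top (this point 23 mm above it), 34 mm from the pivot. At pawl 0 the pin is 36 mm to case +y of the knob of the shot bolt and the pivot is 34 mm farther in +y. Turns with the pawl
- bolt (a joint): travel (m) of the sliding bolt on the lid: 0 fully home, its tongue in the keeper, a loop on the front wall, so that the lid cannot lift; 0.028 fully drawn, towards the hinge (case +y with the lid shut). The lid is free from about 0.022. Stiff by about 2 N, stays where it is left
- bolt_knob (a point): centre of the bolt's upright knob, 14 mm diameter, 14 to 34 mm above the lid's top (this point 23 mm above it), on a block 16 mm square; moves with bolt and lid
- lid (a joint): angle (rad) of the lid: 0 shut, 1.75 fully open against its stop. Hinge axis along case x through case y +107, z 85 mm. Left past about 1.4 it stays open; well below that it falls shut. About 0.5 kg, 3 N at the handle
- lid_handle (a point): middle of the lid's handle, a round steel bar of 10 mm diameter, 80 mm long along case x, 40 mm off the lid's top and 18 mm from its front edge; moves with the lid. Lid shut: at case (40, -89, 166) mm
- caddy: loose open aluminium bench caddy, 48 (its x) x 188 (its y) x 105 mm high, 0.95 kg, walls 4 mm; three partitions make four cells in a row along y, each 40 x 42 mm clear, centres at y = -69, -23, +23, +69 mm; floor 4 mm thick. Origin at the centre of its underside
- punch1_mid (a point): centre of a steel hand tool, pin punch: thin round 6 mm pin, 45 mm long, and a dark knurled band; 170 mm long over all, 12 mm thick shank, about 110 g. Site x axis runs along it from the tip (working end, -85 mm) to the struck head (+85 mm). Absent in some runs; lies in any one of the rack's channels
- punch1_tip (a point): tip of that tool (working end); same axes
- punch2_mid (a point): centre of a steel hand tool, taper punch: conical working end 45 mm long, plain eight-sided shank; 170 mm long over all, 12 mm thick shank, about 110 g. Site x axis runs along it from the tip (working end, -85 mm) to the struck head (+85 mm). Absent in some runs; lies in any one of the rack's channels
- punch2_tip (a point): tip of that tool (working end); same axes
- punch3_mid (a point): centre of a steel hand tool, cold chisel: flat blade 11.5 x 5 mm, 45 mm long, six-sided shank; 170 mm long over all, 12 mm thick shank, about 110 g. Site x axis runs along it from the tip (working end, -85 mm) to the struck head (+85 mm). Absent in some runs; lies in any one of the rack's channels
- punch3_tip (a point): tip of that tool (working end); same axes
- punch4_mid (a point): centre of a steel hand tool, centre punch: pointed working end 45 mm long and a dark knurled band; 170 mm long over all, 12 mm thick shank, about 110 g. Site x axis runs along it from the tip (working end, -85 mm) to the struck head (+85 mm). Absent in some runs; lies in any one of the rack's channels
- punch4_tip (a point): tip of that tool (working end); same axes
- disc: bystander: dark steel pulley disc, 112 mm diameter, 26 mm high; not part of the job
- carb: bystander: aluminium carburettor body, about 70 x 60 x 70 mm; not part of the job
- pliers: bystander: pliers with red grips, 140 mm long; not part of the job
- hammer: bystander: hammer with wooden handle, 300 mm long, lying; not part of the job
- flange: bystander: small dark steel flange, 58 x 46 x 28 mm; not part of the job
- tin: bystander: paper-labelled tin, 84 mm diameter, 55 mm high; not part of the job

How it is judged:
On the way, in this order (a step that is already met when the one before it is completed fails the run):
1. the pawl is swung clear of the bolt (value of joint pawl above 0.5 rad), for 0.2 s.
2. the bolt is drawn back (value of joint bolt above 0.022 m), for 0.2 s.
3. the lid is open (value of joint lid above 1.2 rad), for 0.2 s.
4. every punch that was in the case stands in the caddy, tip down (z of punch1_tip in the frame of caddy between -0.005 and 0.03 m and x of punch1_tip in the frame of caddy between -0.024 and 0.024 m and y of punch1_tip in the frame of caddy between -0.094 and 0.094 m and angle between each of punch1_mid, punch2_mid, punch3_mid, punch4_mid's own x axis and vertical below 0.55 rad and z of punch2_tip in the frame of caddy between -0.005 and 0.03 m and x of punch2_tip in the frame of caddy between -0.024 and 0.024 m and y of punch2_tip in the frame of caddy between -0.094 and 0.094 m and z of punch3_tip in the frame of caddy between -0.005 and 0.03 m and x of punch3_tip in the frame of caddy between -0.024 and 0.024 m and y of punch3_tip in the frame of caddy between -0.094 and 0.094 m and z of punch4_tip in the frame of caddy between -0.005 and 0.03 m and x of punch4_tip in the frame of caddy between -0.024 and 0.024 m and y of punch4_tip in the frame of caddy between -0.094 and 0.094 m), for 0.2 s.
5. the lid is shut (value of joint lid below 0.04 rad), for 0.2 s.
6. the bolt is pushed home under its keeper (value of joint bolt below 0.004 m), for 0.2 s.
7. the pawl is back behind the bolt (value of joint pawl below 0.2 rad), for 0.2 s.
At the end, for the whole second after the job is handed in: Every tool that was in the case stands in the caddy (tip within the caddy's outline and less than 30 mm above its underside, leaning less than 31 degrees), at rest, the caddy upright; lid shut (under 0.04 rad), bolt home (under 4 mm), pawl back (under 0.2 rad) (all of step 4 and angle between caddy's own z axis and vertical below 0.1 rad and value of joint lid below 0.04 rad and value of joint bolt below 0.004 m and value of joint pawl below 0.2 rad and linear speed of each of punch1, punch2, punch3, punch4 below 0.03 m/s); the robot touches nothing.
It fails at once if one of the other things on the bench is shifted by more than 60 mm (distance of any of disc, carb, pliers, hammer, flange, tin from where it was at the start of the episode above 0.06 m).
Of punch1, punch2, punch3, punch4 only 2 to 4 are there at a start; the rules pass over those that are not, and their reading is None.
At some moment in a run one of caddy may be knocked a few centimetres aside while the robot is not near it.
It also fails if it takes over 210 s, if anything falls off the work surface, if the arm or the gripper's body presses on something with over 40 N, if the wrist force passes 120 N, or if a joint passes its speed limit or range.

### The arm

A 6-joint arm with a two-finger parallel gripper is mounted at the origin on the work surface. World frame = base frame: x ahead of the robot, y to its left, z up, the work surface at z = 0. Lengths are in m, angles in rad, forces in N, time in s.
With the tool pointing down it reaches from about 0.3 to 0.775 m from the base axis. Payload 14.6 kg.
Tool frame: the origin (TCP) lies midway between the tips of the shut fingers; the grasp point (between the pads) lies 19 mm behind it; z points along the fingers, y is the line along which they close (so a half turn about z gives the same grasp; the last joint's range is limited). The gripper opens to 94 mm and grips with 3 to 60 N. Pads are 16 mm wide; open, the fingers measure 119 mm over their backs; the gripper's body (75 mm by 177 mm) begins 78 mm behind the grasp point.
Start: joints at [1.135, 0.3, 1.521, -0, 1.321, -0.067], TCP at [0.198, 0.513, 0.183] pointing down, gripper open.
Joint ranges: [-3.03, 3.03], [-0.79, 2.21], [0.23, 2.52], [-1.04, 4.18], [0, 3.07], [-2.55, 2.55]. Speed limits (rad/s): [2.22, 2.22, 2.57, 3.14, 3.14, 3.14].

### API

Orientations are given as [roll, pitch, yaw] about the fixed x, y, z axes, in that order (R = Rz(yaw) Ry(pitch) Rx(roll)).
In Python, from station import ctrl gives the robot as it stands. The module is installed in compiled form; this text tells all that it offers.
- The arm moves only by the tool servo_tool, never from a script. Its argument "plan" is a list of rows, each a list of 7 numbers: the opening in per cent of the stroke, from 0 (shut) to 100 (fully open), then the shift along the tool's x, y, z in m, then the turn, a rotation vector about the tool's x, y, z in rad. A call has exactly 8 rows; each row shifts and turns the commanded pose from where the row before left it, along the tool's axes as they then stand; what a row does not reach is not made up. A row lasts 1/8 s, in which the tool goes at most 62.5 mm and 10.7 degrees, less where a joint would pass 70% of its speed; a pose out of reach is approached as far as the arm can. A call with a gripper value outside its range is refused whole. The fingers move at their own pace and stop on an object; "force" is the grip in N (left out, the last holds). Time passes only in rows, so rows that do not move let the fingers close, or fill a call up. It gives the time, the measured TCP pose, the force, the opening and the grip force at its end, in the units of the state.
- ctrl.get_obs(): the state, without advancing time (a new reading comes with each control period).
- ctrl.camera(name): name is "scene" or "top" or "wrist"; returns a dict with "pixels" (420x560x3 uint8, red, green, blue), "z_map" (420x560 float32, m along the optical axis (not along the pixel's ray), 0 where there is no reading), "mtx" (3x3 intrinsics, pixels), "pose" (4x4, takes a point from camera to world coordinates). Camera axes: x right, y up, looking along -z (the intrinsics and any distortion apply to the point x, -y, -z); pixel columns grow to the right and rows downward; lengths in m; the calibration is good to about 2 mm. A picture is of the moment at which its call begins.
- ctrl.hand_in(): hands the job in; it is judged then, once.
The state is a dict: "time_s": time; "qpos": joint angles; "joint_vel": joint speeds; "tau": joint torques, N m; "ee_pos": TCP position; "eef_rot": TCP orientation; "force": force on the tool from outside, world axes, zero at the start; "moment": the same for the moment, N m; "grip_width": finger opening in m; "grip_force": force on a finger pad.
Only numpy, scipy, OpenCV 4.12 (cv2) and the standard library are available. Lean on these libraries where they do the work, as an engineer would, in place of code of your own. Each camera call takes 0.05 s, during which the arm holds its last target. There are 200 camera calls.

## Working session

There is one attempt and no reset: what is moved stays moved. The work goes in short steps, Python scripts to look and compute and a tool call to move; the robot and the scene stay as the last step left them, time stands still between calls to the robot, and variables do not carry over. Pictures are saved under pics/ and viewed, at most 14 in all, crops included, and the job is handed in when it is done.

Besides the shell and the picture viewer there is one more tool, called after "Emit:" as name(argument=value, ...), one argument or row to a line, values as JSON. servo_tool: Moves the arm, as the interface text tells. Its arguments: {"type":"object","properties":{"plan":{"type":"array","items":{"type":"array","items":{"type":"number"}}},"force":{"type":"number"}},"required":["plan"]}

```bash
mkdir -p pics; ls; cat > h.py <<'E'
import numpy as np, cv2
from scipy.spatial.transform import Rotation as R
from station import ctrl
def cam(n,save=None):
    c=ctrl.camera(n)
    if save: cv2.imwrite('pics/'+save+'.png',c['pixels'][:,:,::-1])
    return c
def cloud(c):
    z=c['z_map'];h,w=z.shape;K=c['mtx'];v,u=np.mgrid[:h,:w]
    p=np.stack([(u-K[0,2])/K[0,0]*z,-(v-K[1,2])/K[1,1]*z,-z],-1)
    P=p@c['pose'][:3,:3].T+c['pose'][:3,3]
    P[z<=0]=np.nan
    return P
E
python3 - <<'E'
from h import *
o=ctrl.get_obs();print(o)
for n in('top','scene'):
    c=cam(n,n+'0');np.savez(n+'0.npz',**c);print(n,c['mtx'],c['pose'].round(3).tolist(),c.keys())
E
```

```text
pics
{'time_s': 0.0, 'qpos': array([ 1.13537623e+00,  3.00455893e-01,  1.52158940e+00,  3.01626289e-07,
        1.32069455e+00, -6.65690576e-02]), 'joint_vel': array([-0.00149341,  0.00094352,  0.00021755,  0.00212957, -0.00111896,
       -0.001065  ]), 'tau': array([-2.60705401e-04, -5.31807518e+01, -3.52745819e+01,  7.08202645e-02,
        2.43411079e-02, -1.21746898e-04]), 'ee_pos': array([0.19816309, 0.51274916, 0.18239117]), 'eef_rot': array([-3.14044803e+00, -7.66021062e-05,  2.77274150e+00]), 'force': array([ 0.16330727, -0.51506385, -0.16242697]), 'moment': array([ 0.00874972, -0.02990106, -0.00315016]), 'grip_force': 0.0, 'grip_width': 0.09401703258870299}
top [[541.49816849   0.         277.00594095]
 [  0.         541.49816849 210.5663543 ]
 [  0.           0.           1.        ]] [[0.022, 0.998, -0.061, 0.423], [-1.0, 0.022, -0.007, 0.011], [-0.005, 0.061, 0.998, 1.748], [0.0, 0.0, 0.0, 1.0]] dict_keys(['pixels', 'z_map', 'mtx', 'pose'])
scene [[507.46111453   0.         281.84113442]
 [  0.         507.46111453 211.50322292]
 [  0.           0.           1.        ]] [[0.367, -0.584, 0.724, 1.419], [0.93, 0.247, -0.272, -0.323], [-0.02, 0.773, 0.634, 0.904], [0.0, 0.0, 0.0, 1.0]] dict_keys(['pixels', 'z_map', 'mtx', 'pose'])
```

View pics/top0.png

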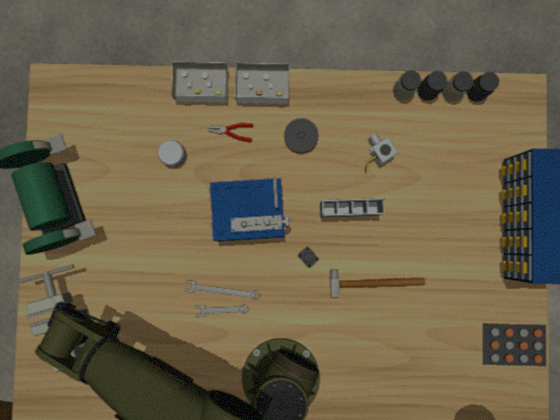

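View pics/scene0.png

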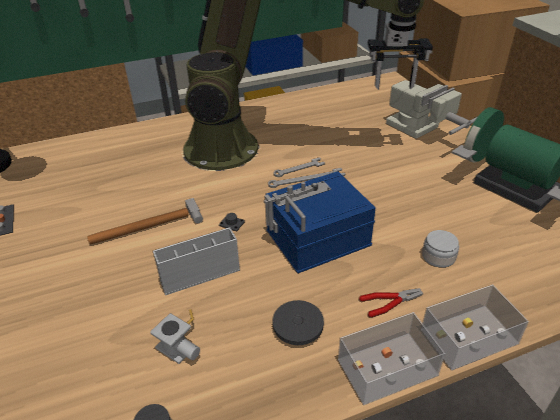

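The top view shows the case at about (247,210), its front to the right (world -y). The bolt and pawl run along row ~224 and the handle is at (276,193). The caddy is at (352,208), the flange at (308,257), the hammer to the lower right.

```bash
python3 - <<'E'
from h import *
c=dict(np.load('top0.npz'));P=cloud(c);X,Y,Z=P[...,0],P[...,1],P[...,2]
def sel(u0,u1,v0,v1,z0,z1):
    m=np.zeros(Z.shape,bool);m[v0:v1,u0:u1]=1
    return m&(Z>z0)&(Z<z1)
hsv=cv2.cvtColor(c['pixels'],cv2.COLOR_RGB2HSV)
def rect(m,name):
    r=cv2.minAreaRect((P[m][:,:2]*1000).astype(np.float32));print(name,m.sum(),np.round(r[0],1),np.round(r[1],1),round(r[2],2),'z',np.median(Z[m]).round(4))
rect(sel(200,300,170,250,.115,.132),'lid')
rect(sel(310,395,190,225,.095,.11),'caddy')
m=sel(225,300,170,250,.140,.2);rect(m,'high')
n,l=cv2.connectedComponents(m.astype(np.uint8))
for i in range(1,n):
    k=l==i
    if k.sum()>4: print(i,k.sum(),P[k].mean(0).round(4),P[k].min(0).round(4),P[k].max(0).round(4), np.argwhere(k).mean(0)[::-1])
for nme,b in dict(flange=(295,322,243,270),hammer=(325,430,265,300),disc=(280,322,115,157),carb=(360,402,130,175)).items():
    m=sel(*b,.012,.12);q=P[m];print(nme,q.min(0).round(3),q.max(0).round(3))
c=dict(np.load('scene0.npz'));P=cloud(c);Z=P[...,2]
m=sel(255,340,170,240,.142,.2)
n,l=cv2.connectedComponents(m.astype(np.uint8))
for i in range(1,n):
    k=l==i
    if k.sum()>4: print('s',i,k.sum(),P[k].mean(0).round(4),P[k].min(0).round(4),P[k].max(0).round(4), np.argwhere(k).mean(0)[::-1])
m=sel(260,380,165,240,.12,.130);rect(m,'lid s')
m=sel(150,245,230,290,.098,.11);rect(m,'caddy s')
E
```

```text
lid 3564 [526.2 112.5] [176.4 214.6] 4.94 z 0.126
caddy 205 [ 541.1 -209.6] [ 48.3 188. ] 3.02 z 0.1038
high 247 [514.2  32.1] [117.1 170.8] 54.49 z 0.1544
1 102 [0.5708 0.0267 0.1692] [0.5287 0.019  0.1433] [0.6152 0.0324 0.1802] [275.64705882 193.05882353]
2 70 [0.4899 0.0029 0.1455] [ 0.4784 -0.0147  0.14  ] [0.5023 0.0271 0.1544] [283.14285714 221.2       ]
3 23 [0.4809 0.1187 0.1438] [0.4731 0.11   0.1406] [0.4881 0.1276 0.1502] [244.         223.39130435]
5 11 [0.4855 0.087  0.1559] [0.482  0.0823 0.1401] [0.4886 0.0953 0.1627] [254.54545455 221.90909091]
7 31 [0.4863 0.0458 0.1523] [0.4799 0.0298 0.1401] [0.4925 0.0568 0.1645] [268.5483871 222.       ]
flange [ 0.355 -0.108  0.012] [ 0.414 -0.047  0.037]
hammer [ 0.259 -0.452  0.012] [ 0.347 -0.145  0.037]
disc [ 0.706 -0.104  0.013] [0.829 0.01  0.038]
carb [ 0.66  -0.373  0.012] [ 0.795 -0.247  0.08 ]
s 1 30 [0.4869 0.0839 0.1538] [0.4777 0.0794 0.1429] [0.4916 0.0895 0.1631] [302.43333333 185.26666667]
s 2 12 [0.4816 0.1167 0.1442] [0.4773 0.1111 0.1427] [0.4873 0.1253 0.1484] [313.5        184.16666667]
s 3 49 [0.4895 0.0478 0.1537] [0.4799 0.0414 0.1432] [0.4959 0.0557 0.1626] [289.36734694 189.28571429]
s 5 33 [0.491  0.0103 0.1443] [0.4757 0.0015 0.142 ] [0.5029 0.0177 0.1465] [275.45454545 196.3030303 ]
s 7 37 [ 0.4937 -0.011   0.1475] [ 0.4781 -0.0156  0.142 ] [ 0.5067 -0.0052  0.1503] [267.67567568 197.97297297]
s 9 175 [0.5781 0.0251 0.1648] [0.4932 0.017  0.1426] [0.6199 0.0346 0.1748] [294.79428571 209.07428571]
lid s 3310 [526.9 104.8] [183.3 231.2] 5.75 z 0.1266
caddy s 586 [ 541.2 -210.3] [ 53.9 188. ] 2.3 z 0.1036
```

```bash
python3 - <<'E'
import cv2
a=cv2.imread('pics/scene0.png')[160:260,240:390];cv2.imwrite('pics/crop0.png',cv2.resize(a,None,fx=5,fy=5,interpolation=cv2.INTER_CUBIC))
E
```

```text
(no output)
```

View pics/crop0.png

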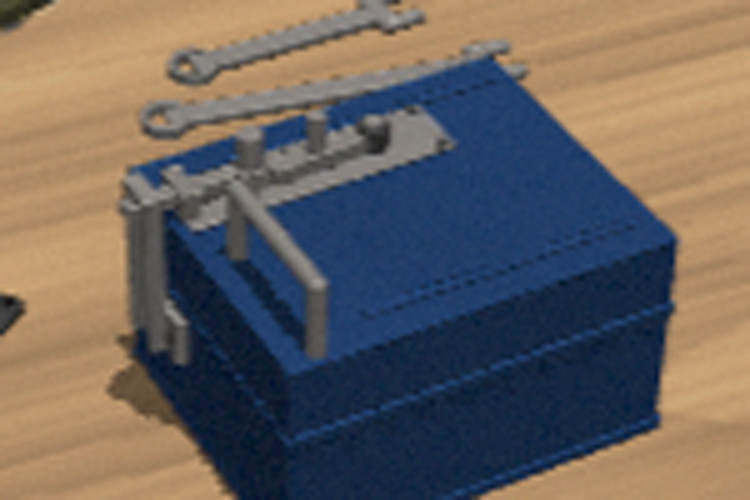

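The crop shows the shot bolt: keeper at left, knob at about (250,150), pawl pin at (317,130), pivot at (375,130). Case is at (0.526, 0.1125) with yaw 0.086; caddy at (0.541, -0.210) with yaw 0.053.

```bash
cat >> h.py <<'E'
C0=np.array([.5262,.1125,0]);CR=R.from_euler('z',.0862)
def case(x,y,z): return C0+CR.apply(np.array([x,y,z])/1000)
def down(yaw,tilt=0): # tool down, tool y ~ +world y; tilt>0 points the tool to its forward (+x world)
    return R.from_euler('z',yaw)*R.from_euler('y',-tilt)*R.from_euler('xyz',[np.pi,0,np.pi])
def rows(wps,o=None,p=None,r=None):
    """wps: (xyz,R,nrows,open)"""
    if p is None:
        o=ctrl.get_obs();p=o['ee_pos'];r=R.from_euler('xyz',o['eef_rot']);print('at',p.round(4),'open',o['grip_width'].round(4),'F',o['force'].round(1),'t',round(o['time_s'],2))
    for q,rr,n,op in wps:
        q=np.array(q);rv=(r.inv()*rr).as_rotvec()/n
        for i in range(n):
            s=r.inv().apply((q-p)/(n-i)); s=np.round(s,4);rv_=np.round((r.inv()*rr).as_rotvec()/(n-i),3)
            print([op]+[float(x)+0. for x in s]+[float(x)+0. for x in rv_],end=', ')
            p=p+r.apply(s); r=r*R.from_rotvec(rv_)
        print()
    print('end',p.round(4))
E
python3 - <<'E'
from h import *
D=down(.0862);o=ctrl.get_obs()
rows([((.198,.513,.205),D,3,0),(case(-72,-20,205),D,12,0),(case(-72,-20,144),D,4,0),(case(-22,-20,144),D,5,0)])
E
```

```text
Traceback (most recent call last):
  File "h.py", line 21, in rows
    o=ctrl.get_obs();p=o['ee_pos'];r=R.from_euler('xyz',o['eef_rot']);print('at',p.round(4),'open',o['grip_width'].round(4),'F',o['force'].round(1),'t',round(o['time_s'],2))
                                                                                                   ^^^^^^^^^^^^^^^^^^^^^
AttributeError: 'float' object has no attribute 'round'
```

```bash
sed -i "s/o\['grip_width'\].round(4)/round(float(o['grip_width']),4)/" h.py
python3 - <<'E'
from h import *
D=down(.0862);o=ctrl.get_obs()
rows([((.198,.513,.205),D,3,0),(case(-72,-20,205),D,13,0),(case(-72,-20,144),D,3,0),(case(-22,-20,144),D,5,0)])
E
```

```text
at [0.1982 0.5128 0.1825] open 0.0939 F [-0.2 -0.3  0.1] t 0.1
[0, 0.0001, 0.0, -0.0075, 0.0, 0.0, -0.152], [0, 0.0001, 0.0001, -0.0075, 0.0, 0.0, -0.152], [0, 0.0, 0.0, -0.0075, -0.001, 0.0, -0.151], 
[0, -0.017, -0.0344, 0.0, 0.0, 0.0, 0.0], [0, -0.017, -0.0344, 0.0, 0.0, 0.0, 0.0], [0, -0.017, -0.0344, 0.0, 0.0, 0.0, 0.0], [0, -0.0169, -0.0344, 0.0, 0.0, 0.0, 0.0], [0, -0.017, -0.0344, 0.0, 0.0, 0.0, 0.0], [0, -0.0169, -0.0344, 0.0, 0.0, 0.0, 0.0], [0, -0.017, -0.0344, 0.0, 0.0, 0.0, 0.0], [0, -0.0169, -0.0344, 0.0, 0.0, 0.0, 0.0], [0, -0.017, -0.0344, 0.0, 0.0, 0.0, 0.0], [0, -0.0169, -0.0344, 0.0, 0.0, 0.0, 0.0], [0, -0.017, -0.0344, -0.0001, 0.0, 0.0, 0.0], [0, -0.0169, -0.0344, 0.0, 0.0, 0.0, 0.0], [0, -0.017, -0.0344, -0.0001, 0.0, 0.0, 0.0], 
[0, 0.0, 0.0, 0.0203, 0.0, 0.0, 0.0], [0, 0.0, 0.0, 0.0204, 0.0, 0.0, 0.0], [0, 0.0, 0.0, 0.0203, 0.0, 0.0, 0.0], 
[0, -0.01, 0.0, 0.0, 0.0, 0.0, 0.0], [0, -0.01, 0.0, 0.0, 0.0, 0.0, 0.0], [0, -0.01, 0.0, 0.0, 0.0, 0.0, 0.0], [0, -0.01, 0.0, 0.0, 0.0, 0.0, 0.0], [0, -0.01, 0.0, 0.0, 0.0, 0.0, 0.0], 
end [0.506  0.0907 0.144 ]
```

Emit:
servo_tool(
  plan=[
    [0,0,0,-0.0075,0,0,-0.152],
    [0,0,0,-0.0075,0,0,-0.152],
    [0,0,0,-0.0075,0,0,-0.151],
    [0,-0.017,-0.0344,0,0,0,0],
    [0,-0.017,-0.0344,0,0,0,0],
    [0,-0.017,-0.0344,0,0,0,0],
    [0,-0.017,-0.0344,0,0,0,0],
    [0,-0.017,-0.0344,0,0,0,0],
  ],
)

```text
time_s: 1.1
ee_pos: [0.2982, 0.3478, 0.2053]
eef_rot: [-3.141, -0.0, -3.055]
force: [-0.2, -0.4, 0.1]
grip_width: 0.0169
grip_force: 0.0
```

Emit:
servo_tool(
  plan=[
    [0,-0.017,-0.0344,0,0,0,0],
    [0,-0.017,-0.0344,0,0,0,0],
    [0,-0.017,-0.0344,0,0,0,0],
    [0,-0.017,-0.0344,0,0,0,0],
    [0,-0.017,-0.0344,0,0,0,0],
    [0,-0.017,-0.0344,0,0,0,0],
    [0,-0.017,-0.0344,0,0,0,0],
    [0,-0.017,-0.0344,0,0,0,0],
  ],
)

```text
time_s: 2.1
ee_pos: [0.4574, 0.0853, 0.2053]
eef_rot: [3.142, -0.0, -3.055]
force: [-0.0, 0.3, 0.7]
grip_width: 0.0008
grip_force: 0.0
```

```bash
python3 - <<'E'
from h import *
D=down(.0862)
rows([(case(-72,-20,144),D,3,0),(case(-22,-20,144),D,5,0)])
c=cam('wrist','w1')
E
```

```text
at [0.4574 0.0853 0.2053] open 0.0008 F [-0.   0.3  0.7] t 2.1
[0, 0.0003, 0.0004, 0.0204, 0.0, 0.0, 0.0], [0, 0.0004, 0.0004, 0.0204, 0.0, 0.0, 0.0], [0, 0.0003, 0.0004, 0.0205, 0.0, 0.0, 0.0], 
[0, -0.01, 0.0, 0.0, 0.0, 0.0, 0.0], [0, -0.01, 0.0, 0.0, 0.0, 0.0, 0.0], [0, -0.01, 0.0, 0.0, 0.0, 0.0, 0.0], [0, -0.01, 0.0, 0.0, 0.0, 0.0, 0.0], [0, -0.01, 0.0, 0.0, 0.0, 0.0, 0.0], 
end [0.506  0.0907 0.144 ]
```

View pics/w1.png

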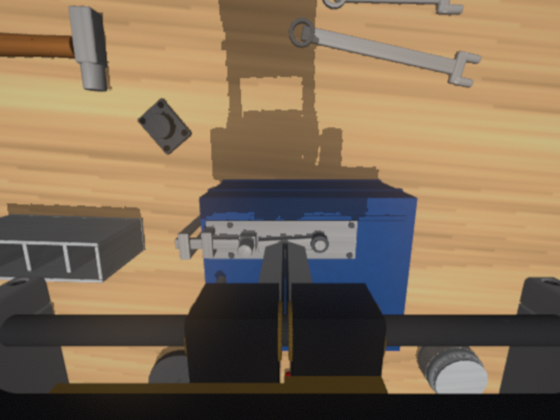

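The wrist view shows the knob at (246,245), the pivot at (320,242), and the finger tips at (285,245) over the pin's near side. The alignment is good.

Emit:
servo_tool(
  plan=[
    [0,0.0003,0.0004,0.0204,0,0,0],
    [0,0.0004,0.0004,0.0204,0,0,0],
    [0,0.0003,0.0004,0.0204,0,0,0],
    [0,-0.01,0,0,0,0,0],
    [0,-0.01,0,0,0,0,0],
    [0,-0.01,0,0,0,0,0],
    [0,-0.01,0,0,0,0,0],
    [0,-0.01,0,0,0,0,0],
  ],
)

```text
time_s: 3.15
ee_pos: [0.5065, 0.092, 0.1444]
eef_rot: [3.142, 0.0, -3.055]
force: [-0.2, -0.1, -0.4]
grip_width: 0.0001
grip_force: 0.0
```

Emit:
servo_tool(
  plan=[
    [0,0,0,0,0,0,0],
    [0,0,0,0,0,0,0],
    [0,0.012,0,0,0,0,0],
    [0,0,0,-0.03,0,0,0],
    [0,0,0,-0.03,0,0,0],
    [0,0.02,-0.02,0,0,0,0],
    [0,0,-0.02,0,0,0,0],
    [0,0,-0.025,0,0,0,0],
  ],
)

```text
time_s: 4.15
ee_pos: [0.4785, 0.024, 0.2045]
eef_rot: [-3.142, 0.0, -3.055]
force: [-0.4, -0.5, -0.2]
grip_width: 0.0004
grip_force: 0.0
```

```bash
python3 - <<'E'
from h import *
D=down(.0862)
c=cam('wrist','w2');P=cloud(c)
Q=CR.inv().apply((P.reshape(-1,3)-C0))*1000
m=(Q[:,2]>146)&(Q[:,2]<164)&(Q[:,0]>-70)&(Q[:,0]<10)&(Q[:,1]>-75)&(Q[:,1]<30)
k=m.reshape(P.shape[:2]);n,l=cv2.connectedComponents(k.astype(np.uint8))
for i in range(1,n):
    s=(l==i).ravel()
    if s.sum()>15: print(s.sum(),Q[s].mean(0).round(1),Q[s].min(0).round(1),Q[s].max(0).round(1),np.argwhere(l==i).mean(0)[::-1])
rows([(case(-45,-85,204),D,2,0),(case(-45,-85,145),D,3,0),(case(-45,-50,145),D,5,0)])
E
```

```text
232 [-47.8 -59.4 157.7] [-53.3 -65.8 146.1] [-40.  -52.9 161.5] [313.62068966 232.35775862]
144 [-45.4 -23.9 156.8] [-49.1 -27.9 146. ] [-40.2 -17.9 161.1] [353.24305556 234.57638889]
at [0.4787 0.0218 0.2044] open 0.0007 F [ 0.2 -1.   0.8] t 4.2
[0, -0.0051, 0.0006, 0.0002, 0.0, 0.0, 0.0], [0, -0.005, 0.0007, 0.0002, -0.001, 0.0, -0.001], 
[0, 0.0, 0.0, 0.0197, 0.0, 0.0, 0.0], [0, 0.0, 0.0, 0.0197, 0.0, 0.0, 0.0], [0, 0.0, 0.0, 0.0196, 0.0, 0.0, 0.0], 
[0, 0.0, 0.007, 0.0, 0.0, 0.0, 0.0], [0, 0.0, 0.007, 0.0, 0.0, 0.0, 0.0], [0, 0.0, 0.007, 0.0, 0.0, 0.0, 0.0], [0, 0.0, 0.007, 0.0, 0.0, 0.0, 0.0], [0, 0.0, 0.007, 0.0001, 0.0, 0.0, 0.0], 
end [0.4857 0.0588 0.145 ]
```

View pics/w2.png

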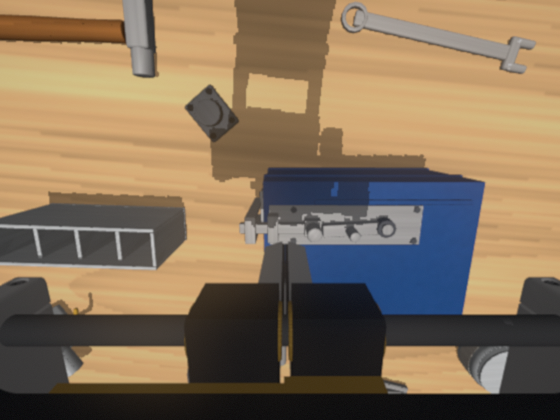

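The wrist view shows the knob at (314,232), pin at (353,234) and pivot at (387,228) still in line. The pawl did not move because the narrow finger tips slipped past the pin. I'll retry centred on the pin, following its arc.

```bash
python3 - <<'E'
from h import *
D=down(.0862)
rows([(case(-72,-26,185),D,4,0),(case(-70,-26,142),D,4,0),(case(-48,-25,142),D,4,0),(case(-38,-20,142),D,4,0),(case(-27,-12,142),D,4,0),(case(-22,-6,142),D,4,0)])
E
```

```text
at [0.4787 0.0218 0.2044] open 0.0007 F [ 0.2 -1.   0.8] t 4.2
[0, 0.0042, 0.0151, 0.0048, 0.0, 0.0, 0.0], [0, 0.0042, 0.0151, 0.0049, 0.0, 0.0, 0.0], [0, 0.0043, 0.015, 0.0048, 0.0, 0.0, 0.0], [0, 0.0042, 0.0151, 0.0049, -0.001, 0.0, -0.001], 
[0, -0.0005, 0.0, 0.0107, 0.0, 0.0, 0.0], [0, -0.0005, 0.0, 0.0108, 0.0, 0.0, 0.0], [0, -0.0005, 0.0, 0.0107, 0.0, 0.0, 0.0], [0, -0.0005, 0.0, 0.0108, 0.0, 0.0, 0.0], 
[0, -0.0055, 0.0002, 0.0, 0.0, 0.0, 0.0], [0, -0.0055, 0.0003, 0.0, 0.0, 0.0, 0.0], [0, -0.0055, 0.0002, 0.0, 0.0, 0.0, 0.0], [0, -0.0055, 0.0003, 0.0, 0.0, 0.0, 0.0], 
[0, -0.0025, 0.0012, 0.0, 0.0, 0.0, 0.0], [0, -0.0025, 0.0013, 0.0, 0.0, 0.0, 0.0], [0, -0.0025, 0.0012, 0.0, 0.0, 0.0, 0.0], [0, -0.0025, 0.0013, 0.0, 0.0, 0.0, 0.0], 
[0, -0.0027, 0.002, 0.0, 0.0, 0.0, 0.0], [0, -0.0028, 0.002, 0.0, 0.0, 0.0, 0.0], [0, -0.0027, 0.002, 0.0, 0.0, 0.0, 0.0], [0, -0.0028, 0.002, 0.0, 0.0, 0.0, 0.0], 
[0, -0.0012, 0.0015, 0.0, 0.0, 0.0, 0.0], [0, -0.0013, 0.0015, 0.0, 0.0, 0.0, 0.0], [0, -0.0012, 0.0015, 0.0, 0.0, 0.0, 0.0], [0, -0.0013, 0.0014, 0.0, 0.0, 0.0, 0.0], 
end [0.5048 0.1046 0.142 ]
```

Emit:
servo_tool(
  plan=[
    [0,0.0042,0.015,0.005,0,0,0],
    [0,0.0042,0.015,0.005,0,0,0],
    [0,0.0042,0.015,0.005,0,0,0],
    [0,0.0042,0.015,0.005,0,0,0],
    [0,-0.0005,0,0.0107,0,0,0],
    [0,-0.0005,0,0.0107,0,0,0],
    [0,-0.0005,0,0.0107,0,0,0],
    [0,-0.0005,0,0.0107,0,0,0],
  ],
)

```text
time_s: 5.2
ee_pos: [0.4595, 0.0826, 0.1406]
eef_rot: [-3.142, -0.0, -3.056]
force: [0.3, 0.4, -0.1]
grip_width: 0.0007
grip_force: 0.0
```

Emit:
servo_tool(
  plan=[
    [0,-0.0055,0.0002,0,0,0,0],
    [0,-0.0055,0.0002,0,0,0,0],
    [0,-0.0055,0.0003,0,0,0,0],
    [0,-0.0055,0.0003,0,0,0,0],
    [0,-0.0025,0.0012,0,0,0,0],
    [0,-0.0025,0.0012,0,0,0,0],
    [0,-0.0025,0.0012,0,0,0,0],
    [0,-0.0025,0.0012,0,0,0,0],
  ],
)

```text
time_s: 6.2
ee_pos: [0.491, 0.0916, 0.1415]
eef_rot: [3.142, 0.0, -3.055]
force: [0.1, -0.0, -0.2]
grip_width: 0.0001
grip_force: 0.0
```

```bash
python3 - <<'E'
from h import *
D=down(.0862)
c=cam('wrist','w3')
print(CR.inv().apply(ctrl.get_obs()['ee_pos']-C0)*1000,ctrl.get_obs()['force'])
a=cv2.imread('pics/w3.png')[160:320,200:400];cv2.imwrite('pics/w3c.png',cv2.resize(a,None,fx=3,fy=3))
E
```

```text
[-36.67782385 -17.76644217 141.48022179] [-1.27280609  0.44359353 -0.37979942]
```

View pics/w3c.png

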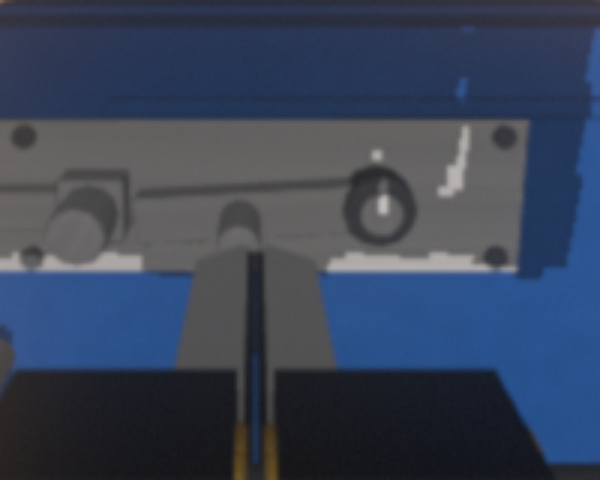

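The crop shows the finger tips at (255,255) overlapping the pin's light top face at (240,240), with the pawl still in line. Depth will show whether the fingers are passing above the pin.

```bash
python3 - <<'E'
from h import *
c=cam('wrist');P=cloud(c)
Q=CR.inv().apply((P.reshape(-1,3)-C0)).reshape(P.shape)*1000
for (u,v) in [(270,250),(296,250),(270,262),(296,262),(264,280),(300,280),(280,235),(280,240),(280,228),(226,240),(229,222),(326,230),(340,210),(250,200)]:
    print(u,v,Q[v,u].round(1))
print(c['pose'].round(3).tolist())
E
```

```text
270 250 [-45.8 -27.5 179.7]
296 250 [-45.4 -12.  178.7]
270 262 [-45.8 -26.6 197.1]
296 262 [-45.6 -12.7 196.8]
264 280 [-45.7 -28.4 217.8]
300 280 [-46.2 -11.6 218.7]
280 235 [-48.6 -21.8 160. ]
280 240 [-45.5 -21.8 160.9]
280 228 [-48.7 -22.1 144.6]
226 240 [-45.1 -57.5 159.8]
229 222 [-52.7 -58.2 143.1]
326 230 [-46.6  10.8 142.5]
340 210 [-57.9  22.8 128.6]
250 200 [-65.3 -44.8 127.1]
[[-0.086, -0.964, -0.253, 0.419], [0.996, -0.083, -0.022, 0.084], [-0.0, -0.254, 0.967, 0.343], [0.0, 0.0, 0.0, 1.0]]
```

```bash
python3 - <<'E'
from h import *
c=cam('wrist');P=cloud(c)
Q=CR.inv().apply((P.reshape(-1,3)-C0)).reshape(P.shape)*1000
for u in (268,272,290,298):
    for v in range(234,254,2): print(u,v,Q[v,u].round(1), end=' | ')
    print()
o=ctrl.get_obs();print(o['qpos'].round(3))
c=cam('scene','s1');np.savez('s1.npz',**c)
a=cv2.imread('pics/s1.png')[130:260,230:390];cv2.imwrite('pics/s1c.png',cv2.resize(a,None,fx=4.5,fy=4.5,interpolation=cv2.INTER_CUBIC))
E
```

```text
268 234 [-42.1 -31.1 137.4] | 268 236 [-40.5 -31.1 137.5] | 268 238 [-39.2 -31.1 138.3] | 268 240 [-33.7 -31.8 127. ] | 268 242 [-32.4 -31.8 127.8] | 268 244 [-30.9 -31.8 128.4] | 268 246 [-45.8 -29.1 172.4] | 268 248 [-45.9 -28.9 176. ] | 268 250 [-45.8 -28.8 179.3] | 268 252 [-45.9 -28.6 182.6] | 
272 234 [-42.  -28.2 137.4] | 272 236 [-40.6 -28.2 137.8] | 272 238 [-45.5 -27.3 156.5] | 272 240 [-45.1 -27.2 159.4] | 272 242 [-43.8 -27.2 159.7] | 272 244 [-46.3 -26.7 170.3] | 272 246 [-46.  -26.6 172.9] | 272 248 [-45.6 -26.5 175.3] | 272 250 [-45.7 -26.4 179. ] | 272 252 [-45.8 -26.2 182.3] | 
290 234 [-42.  -14.9 137.1] | 290 236 [-40.6 -14.9 137.8] | 290 238 [-39.1 -14.9 137.9] | 290 240 [-34.1 -14.7 128.2] | 290 242 [-45.8 -15.4 165.3] | 290 244 [-45.9 -15.5 169.3] | 290 246 [-46.  -15.6 172.9] | 290 248 [-46.1 -15.6 176.7] | 290 250 [-46.  -15.7 179.6] | 290 252 [-46.1 -15.7 183.1] | 
298 234 [-41.8  -9.  136.7] | 298 236 [-40.6  -9.  137.8] | 298 238 [-36.1  -8.6 129.2] | 298 240 [-34.1  -8.5 128.1] | 298 242 [-32.3  -8.5 127.6] | 298 244 [-45.9 -10.5 169.1] | 298 246 [-46.1 -10.6 173.3] | 298 248 [-45.9 -10.8 176.2] | 298 250 [-45.7 -10.9 179. ] | 298 252 [-45.4 -11.  181.4] | 
[ 0.111  0.227  1.714 -0.     1.201 -1.546]
```

View pics/s1c.png

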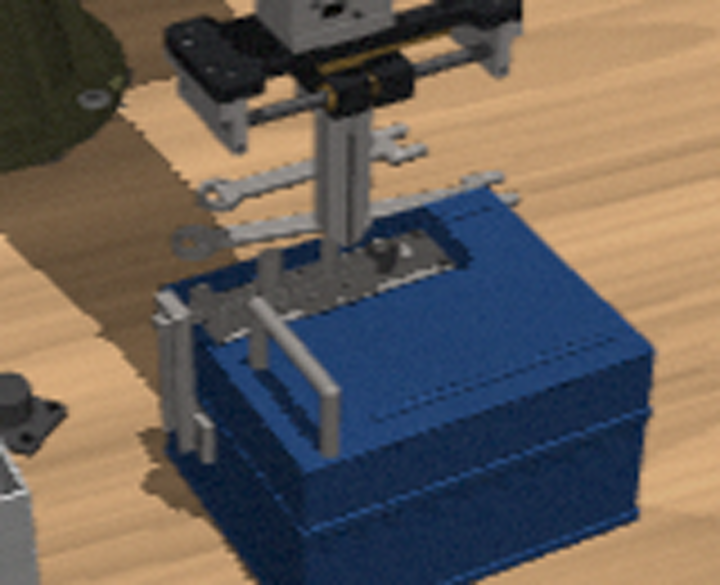

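The scene crop and depth agree: the finger tips are at z≈0.163 while the state says 0.1415. The tips are therefore about 22 mm behind the reported TCP. I'll take tip = TCP - 22 mm along the tool from here on.

```bash
cat >> h.py <<'E'
TO=.022 # true tip lies this far behind reported TCP
E
python3 - <<'E'
from h import *
D=down(.0862)
rows([(case(-72,-24,142),D,4,0),(case(-72,-24,120),D,4,0),(case(-50,-24,120),D,4,0),(case(-39,-19,120),D,4,0),(case(-28,-11,120),D,4,0)])
E
```

```text
at [0.4908 0.0914 0.1414] open 0.0006 F [1.  0.8 0.8] t 6.4
[0, 0.0087, -0.0015, -0.0001, 0.0, 0.0, 0.0], [0, 0.0088, -0.0015, -0.0002, 0.0, 0.0, 0.0], [0, 0.0087, -0.0015, -0.0001, 0.0, 0.0, 0.0], [0, 0.0088, -0.0016, -0.0002, 0.0, 0.0, 0.0], 
[0, 0.0, 0.0, 0.0055, 0.0, 0.0, 0.0], [0, 0.0, 0.0, 0.0055, 0.0, 0.0, 0.0], [0, 0.0, 0.0, 0.0055, 0.0, 0.0, 0.0], [0, 0.0, 0.0, 0.0055, 0.0, 0.0, 0.0], 
[0, -0.0055, 0.0, 0.0, 0.0, 0.0, 0.0], [0, -0.0055, 0.0, 0.0, 0.0, 0.0, 0.0], [0, -0.0055, 0.0, 0.0, 0.0, 0.0, 0.0], [0, -0.0055, 0.0, 0.0, 0.0, 0.0, 0.0], 
[0, -0.0028, 0.0013, 0.0, 0.0, 0.0, 0.0], [0, -0.0027, 0.0012, 0.0, 0.0, 0.0, 0.0], [0, -0.0028, 0.0013, 0.0, 0.0, 0.0, 0.0], [0, -0.0027, 0.0012, 0.0, 0.0, 0.0, 0.0], 
[0, -0.0028, 0.002, 0.0, 0.0, 0.0, 0.0], [0, -0.0027, 0.002, 0.0, 0.0, 0.0, 0.0], [0, -0.0028, 0.002, 0.0, 0.0, 0.0, 0.0], [0, -0.0027, 0.002, 0.0, 0.0, 0.0, 0.0], 
end [0.4992 0.0991 0.12  ]
```

Emit:
servo_tool(
  plan=[
    [0,0.0088,-0.0015,0,0,0,0],
    [0,0.0088,-0.0015,0,0,0,0],
    [0,0.0088,-0.0015,0,0,0,0],
    [0,0.0088,-0.0015,0,0,0,0],
    [0,0,0,0.0055,0,0,0],
    [0,0,0,0.0055,0,0,0],
    [0,0,0,0.0055,0,0,0],
    [0,0,0,0.005,0,0,0],
  ],
)

```text
time_s: 7.4
ee_pos: [0.4563, 0.0824, 0.1194]
eef_rot: [-3.142, -0.0, -3.055]
force: [-0.4, 0.6, 0.3]
grip_width: 0.0004
grip_force: 0.0
```

Emit:
servo_tool(
  plan=[
    [0,-0.0055,0,0,0,0,0],
    [0,-0.0055,0,0,0,0,0],
    [0,-0.0055,0,0,0,0,0],
    [0,-0.0055,0,0,0,0,0],
    [0,-0.0028,0.0012,0,0,0,0],
    [0,-0.0028,0.0012,0,0,0,0],
    [0,-0.0028,0.0012,0,0,0,0],
    [0,-0.0028,0.0012,0,0,0,0],
  ],
)

```text
time_s: 8.4
ee_pos: [0.4889, 0.0903, 0.1198]
eef_rot: [3.141, -0.001, -3.055]
force: [-3.6, 0.6, -0.6]
grip_width: 0.0008
grip_force: 1.3
```

Emit:
servo_tool(
  plan=[
    [0,-0.0028,0.002,0,0,0,0],
    [0,-0.0028,0.002,0,0,0,0],
    [0,-0.0028,0.002,0,0,0,0],
    [0,-0.0028,0.002,0,0,0,0],
    [0,0,0,0,0,0,0],
    [0,0.012,0,0,0,0,0],
    [0,0,0,-0.03,0,0,0],
    [0,0,0,-0.03,0,0,0],
  ],
)

```text
time_s: 9.4
ee_pos: [0.4874, 0.0978, 0.1809]
eef_rot: [-3.141, 0.001, -3.056]
force: [-0.7, -0.2, 0.7]
grip_width: 0.0003
grip_force: 0.0
```

```bash
cat >> h.py <<'E'
def pins(save=None,z0=146,z1=164,b=(-70,10,-75,30)):
    c=cam('wrist',save);P=cloud(c)
    Q=CR.inv().apply((P.reshape(-1,3)-C0))*1000
    m=(Q[:,2]>z0)&(Q[:,2]<z1)&(Q[:,0]>b[0])&(Q[:,0]<b[1])&(Q[:,1]>b[2])&(Q[:,1]<b[3])
    k=m.reshape(P.shape[:2]);n,l=cv2.connectedComponents(k.astype(np.uint8))
    for i in range(1,n):
        s=(l==i).ravel()
        if s.sum()>15: print(s.sum(),Q[s].mean(0).round(1),Q[s].min(0).round(1),Q[s].max(0).round(1),np.argwhere(l==i).mean(0)[::-1].round())
    print('ee case',(CR.inv().apply(ctrl.get_obs()['ee_pos']-C0)*1000).round(1))
E
python3 - <<'E'
from h import *
D=down(.0862)
pins('w4')
rows([(case(-45,-88,185),D,5,0),(case(-45,-88,121),D,5,0),(case(-45,-45,121),D,6,0)])
E
```

```text
296 [-47.5 -57.8 157.7] [-53.1 -65.5 146.2] [-39.9 -51.7 161.4] [228. 224.]
ee case [-38.4 -11.2 185. ]
at [0.4889 0.098  0.185 ] open 0.0005 F [0.4 0.3 4. ] t 9.45
[0, 0.0013, -0.0154, 0.0, 0.0, 0.001, 0.0], [0, 0.0013, -0.0153, 0.0, 0.0, 0.001, 0.0], [0, 0.0013, -0.0154, 0.0, 0.0, 0.001, 0.0], [0, 0.0014, -0.0153, 0.0, 0.0, 0.002, 0.0], [0, 0.0013, -0.0154, 0.0, 0.0, 0.001, 0.0], 
[0, 0.0, 0.0, 0.0128, 0.0, 0.0, 0.0], [0, 0.0, 0.0, 0.0128, 0.0, 0.0, 0.0], [0, 0.0, 0.0, 0.0128, 0.0, 0.0, 0.0], [0, 0.0, 0.0, 0.0128, 0.0, 0.0, 0.0], [0, 0.0, 0.0, 0.0128, 0.0, 0.0, 0.0], 
[0, 0.0, 0.0072, 0.0, 0.0, 0.0, 0.0], [0, 0.0, 0.0072, 0.0, 0.0, 0.0, 0.0], [0, 0.0, 0.0072, 0.0, 0.0, 0.0, 0.0], [0, 0.0, 0.0071, 0.0, 0.0, 0.0, 0.0], [0, 0.0, 0.0072, 0.0, 0.0, 0.0, 0.0], [0, 0.0, 0.0071, 0.0, 0.0, 0.0, 0.0], 
end [0.4853 0.0638 0.121 ]
```

Emit:
servo_tool(
  plan=[
    [0,0.0015,-0.0155,0,0,0,0],
    [0,0.0015,-0.0155,0,0,0,0],
    [0,0.0015,-0.0155,0,0,0,0],
    [0,0.0015,-0.0155,0,0,0,0],
    [0,0.001,-0.015,0,0,0,0],
    [0,0,0,0.02,0,0,0],
    [0,0,0,0.022,0,0,0],
    [0,0,0,0.022,0,0,0],
  ],
)

```text
time_s: 10.45
ee_pos: [0.4873, 0.02, 0.1155]
eef_rot: [-3.141, 0.001, -3.056]
force: [-4.0, -2.2, 60.2]
grip_width: 0.0003
grip_force: 32.4
```

Emit:
servo_tool(
  plan=[
    [0,0,0,0,0,0,0],
    [0,0,0.007,0,0,0,0],
    [0,0,0.007,0,0,0,0],
    [0,0,0.007,0,0,0,0],
    [0,0,0.007,0,0,0,0],
    [0,0,0.007,0,0,0,0],
    [0,0,0.0065,0,0,0,0],
    [0,0,0,0,0,0,0],
  ],
)

```text
time_s: 11.45
ee_pos: [0.4849, 0.0601, 0.1175]
eef_rot: [-3.138, 0.003, -3.055]
force: [-1.0, -11.9, 14.7]
grip_width: 0.0005
grip_force: 14.2
```

Emit:
servo_tool(
  plan=[
    [0,0,0,0,0,0,0],
    [0,0,-0.015,0,0,0,0],
    [0,0,0,-0.03,0,0,0],
    [0,0,0,-0.04,0,0,0],
    [0,0,-0.03,0,0,0,0],
    [0,0,-0.03,0,0,0,0],
    [50,0,0,0,0,0,0],
    [50,0,0,0,0,0,0],
  ],
)

```text
time_s: 12.45
ee_pos: [0.4899, -0.0127, 0.1858]
eef_rot: [3.141, -0.0, -3.056]
force: [-0.2, -0.6, -1.1]
grip_width: 0.017
grip_force: 0.0
```

```bash
python3 - <<'E'
from h import *
D=down(.0862)
pins('w5')
rows([(case(40,-90,230),D,4,40),(case(40,-90,145-18),D,5,40)])
E
```

```text
300 [-47.5 -46.5 157.3] [-53.1 -52.1 146.1] [-39.7 -39.  161.3] [377. 230.]
195 [-16.8  -5.1 156.1] [-20.4  -8.8 146. ] [-10.5   0.9 160.9] [423. 264.]
ee case [ -46.9 -121.3  185.9]
at [ 0.49   -0.0124  0.1859] open 0.021 F [ 0.8 -0.2  0.6] t 12.5
[40, -0.0217, 0.0078, -0.011, 0.0, 0.0, 0.0], [40, -0.0217, 0.0078, -0.0111, 0.0, 0.0, 0.0], [40, -0.0217, 0.0078, -0.011, 0.0, 0.0, 0.0], [40, -0.0218, 0.0079, -0.0111, 0.0, 0.0, 0.0], 
[40, 0.0, 0.0, 0.0206, 0.0, 0.0, 0.0], [40, 0.0, 0.0, 0.0206, 0.0, 0.0, 0.0], [40, 0.0, 0.0, 0.0206, 0.0, 0.0, 0.0], [40, 0.0, 0.0, 0.0206, 0.0, 0.0, 0.0], [40, 0.0, -0.0001, 0.0206, 0.0, 0.0, 0.0], 
end [0.5738 0.0262 0.127 ]
```

```bash
python3 - <<'E'
from h import *
D=down(.0862)
rows([(case(-46,-73,188),D,6,0),(case(-46,-73,127),D,6,0),(case(-46,-44,127),D,6,0),(case(-46,-44,190),D,2,0)])
E
```

```text
at [ 0.49   -0.0124  0.1859] open 0.021 F [ 0.8 -0.2  0.6] t 12.5
[0, -0.0001, 0.008, -0.0004, 0.0, 0.0, 0.0], [0, -0.0002, 0.0081, -0.0003, 0.0, 0.0, 0.0], [0, -0.0001, 0.008, -0.0004, 0.0, 0.0, 0.0], [0, -0.0002, 0.0081, -0.0003, 0.0, 0.0, 0.0], [0, -0.0001, 0.008, -0.0004, 0.0, 0.0, 0.0], [0, -0.0002, 0.0081, -0.0003, 0.0, 0.0, 0.0], 
[0, 0.0, 0.0, 0.0102, 0.0, 0.0, 0.0], [0, 0.0, 0.0, 0.0102, 0.0, 0.0, 0.0], [0, 0.0, 0.0, 0.0101, 0.0, 0.0, 0.0], [0, 0.0, 0.0, 0.0102, 0.0, 0.0, 0.0], [0, 0.0, 0.0, 0.0101, 0.0, 0.0, 0.0], [0, 0.0, 0.0, 0.0102, 0.0, 0.0, 0.0], 
[0, 0.0, 0.0048, 0.0, 0.0, 0.0, 0.0], [0, 0.0, 0.0048, 0.0, 0.0, 0.0, 0.0], [0, 0.0, 0.0048, 0.0, 0.0, 0.0, 0.0], [0, 0.0, 0.0049, 0.0, 0.0, 0.0, 0.0], [0, 0.0, 0.0048, 0.0, 0.0, 0.0, 0.0], [0, 0.0, 0.0049, 0.0, 0.0, 0.0, 0.0], 
[0, 0.0, 0.0, -0.0315, 0.0, 0.0, 0.0], [0, 0.0, 0.0, -0.0315, 0.0, 0.0, 0.0], 
end [0.4842 0.0647 0.19  ]
```

Emit:
servo_tool(
  plan=[
    [0,0,0.012,0,0,0,0],
    [0,0,0.012,0,0,0,0],
    [0,0,0.012,0,0,0,0],
    [0,0,0.0125,0,0,0,0],
    [0,0,0,0.015,0,0,0],
    [0,0,0,0.022,0,0,0],
    [0,0,0,0.022,0,0,0],
    [0,0,0,0,0,0,0],
  ],
)

```text
time_s: 13.5
ee_pos: [0.4848, 0.0354, 0.125]
eef_rot: [3.141, -0.004, -3.056]
force: [0.3, -0.5, -0.8]
grip_width: 0.0004
grip_force: 0.0
```

Emit:
servo_tool(
  plan=[
    [0,0,0.006,0,0,0,0],
    [0,0,0.006,0,0,0,0],
    [0,0,0.006,0,0,0,0],
    [0,0,0.006,0,0,0,0],
    [0,0,0.005,0,0,0,0],
    [0,0,0,0,0,0,0],
    [0,0,0,0,0,0,0],
    [0,0,-0.002,-0.015,0,0,0],
  ],
)

```text
time_s: 14.5
ee_pos: [0.4831, 0.0624, 0.1416]
eef_rot: [-3.142, -0.002, -3.056]
force: [-0.4, 0.6, 0.2]
grip_width: 0.0004
grip_force: 0.0
```

Emit:
servo_tool(
  plan=[
    [0,0,0,-0.025,0,0,0],
    [0,0,0,-0.025,0,0,0],
    [0,0,-0.04,0,0,0,0],
    [50,0,-0.03,0,0,0,0],
    [50,0,0,0,0,0,0],
    [50,0,0,0,0,0,0],
    [50,0,0,0,0,0,0],
    [50,0,0,0,0,0,0],
  ],
)

```text
time_s: 15.5
ee_pos: [0.4895, -0.0066, 0.192]
eef_rot: [3.142, -0.0, -3.055]
force: [-0.3, 0.2, -0.2]
grip_width: 0.0458
grip_force: 0.0
```

```bash
python3 - <<'E'
from h import *
D=down(.0862)
pins('w5')
rows([(case(40,-88,230),D,4,40),(case(40,-88,145-18),D,5,40)])
E
```

```text
295 [-47.5 -32.6 157.1] [-53.1 -38.2 146.2] [-39.6 -24.9 161.3] [384. 228.]
180 [-16.8  -5.1 156.1] [-20.4  -8.9 146. ] [-10.3   1.5 161.7] [413. 261.]
ee case [ -46.8 -115.6  192. ]
at [ 0.4895 -0.0067  0.192 ] open 0.0464 F [-0.4  0.5  0.4] t 15.55
[40, -0.0217, 0.0069, -0.0095, 0.0, 0.0, 0.0], [40, -0.0217, 0.0069, -0.0095, 0.0, 0.0, 0.0], [40, -0.0217, 0.0069, -0.0095, 0.0, 0.0, 0.0], [40, -0.0217, 0.0069, -0.0095, 0.0, 0.0, 0.001], 
[40, 0.0, 0.0, 0.0206, 0.0, 0.0, 0.0], [40, 0.0, 0.0, 0.0206, 0.0, 0.0, 0.0], [40, 0.0, 0.0, 0.0206, 0.0, 0.0, 0.0], [40, 0.0, 0.0, 0.0206, 0.0, 0.0, 0.0], [40, 0.0, 0.0, 0.0206, 0.0, 0.0, 0.0], 
end [0.5736 0.0283 0.127 ]
```

The bolt is drawn 27 mm and the pawl is at about 1.1 rad. Next I'll grip the handle.

Emit:
servo_tool(
  plan=[
    [40,-0.0217,0.007,-0.0095,0,0,0],
    [40,-0.0217,0.007,-0.0095,0,0,0],
    [40,-0.0217,0.007,-0.0095,0,0,0],
    [40,-0.0217,0.007,-0.0095,0,0,0],
    [40,0,0,0.025,0,0,0],
    [40,0,0,0.025,0,0,0],
    [40,0,0,0.025,0,0,0],
    [40,0,0,0.025,0,0,0],
  ],
)

```text
time_s: 16.55
ee_pos: [0.5735, 0.0284, 0.1291]
eef_rot: [3.142, -0.0, -3.055]
force: [0.1, -0.2, 0.3]
grip_width: 0.0374
grip_force: 0.0
```

Emit:
servo_tool(
  plan=[
    [40,0,0,0,0,0,0],
    [0,0,0,0,0,0,0],
    [0,0,0,0,0,0,0],
    [0,0,0,0,0,0,0],
    [0,0,0,0,0,0,0],
    [0,0,0,0,0,0,0],
    [0,0,0,0,0,0,0],
    [0,0,0,0,0,0,0],
  ],
  force=15,
)

```text
time_s: 17.55
ee_pos: [0.5738, 0.0286, 0.1305]
eef_rot: [3.141, 0.001, -3.055]
force: [-1.1, 5.3, 5.9]
grip_width: 0.0089
grip_force: 15.0
```

```bash
python3 - <<'E'
from h import *
D=down(.0862)
o=ctrl.get_obs();e=CR.inv().apply(o['ee_pos']-C0)*1000;print(e.round(1))
w=[]
h=lambda t:np.array([-196*np.cos(t)+81*np.sin(t),196*np.sin(t)+81*np.cos(t)])
n=22
for i in range(1,n+1):
    d=h(1.72*i/n)-h(0); w.append((case(e[0],e[1]+d[0],e[2]+d[1]),D,1,0))
rows(w)
E
```

```text
[ 40.2 -87.7 130.5]
at [0.5738 0.0286 0.1305] open 0.0089 F [-1.1  5.3  5.9] t 17.55
[0, 0.0, 0.0069, -0.0151, 0.001, 0.001, 0.0], 
[0, 0.0, 0.0081, -0.0144, 0.0, 0.0, 0.0], 
[0, 0.0, 0.0092, -0.0138, 0.0, 0.0, 0.0], 
[0, 0.0, 0.0102, -0.0131, 0.0, 0.0, 0.0], 
[0, 0.0, 0.0112, -0.0122, 0.0, 0.0, 0.0], 
[0, 0.0, 0.0122, -0.0113, 0.0, 0.0, 0.0], 
[0, 0.0, 0.0129, -0.0103, 0.0, 0.0, 0.0], 
[0, 0.0, 0.0138, -0.0093, 0.0, 0.0, 0.0], 
[0, 0.0, 0.0144, -0.0081, 0.0, 0.0, 0.0], 
[0, 0.0, 0.015, -0.007, 0.0, 0.0, 0.0], 
[0, 0.0, 0.0156, -0.0058, 0.0, 0.0, 0.0], 
[0, 0.0, 0.0159, -0.0046, 0.0, 0.0, 0.0], 
[0, 0.0, 0.0162, -0.0034, 0.0, 0.0, 0.0], 
[0, -0.0001, 0.0165, -0.002, 0.0, 0.0, 0.0], 
[0, 0.0, 0.0165, -0.0008, 0.0, 0.0, 0.0], 
[0, 0.0, 0.0166, 0.0006, 0.0, 0.0, 0.0], 
[0, 0.0, 0.0165, 0.0018, 0.0, 0.0, 0.0], 
[0, 0.0, 0.0163, 0.0031, 0.0, 0.0, 0.0], 
[0, 0.0, 0.016, 0.0044, 0.0, 0.0, 0.0], 
[0, 0.0, 0.0156, 0.0056, 0.0, 0.0, 0.0], 
[0, 0.0, 0.0151, 0.0068, 0.0, 0.0, 0.0], 
[0, 0.0, 0.0145, 0.008, 0.0, 0.0, 0.0], 
end [0.5476 0.3327 0.2313]
```

Emit:
servo_tool(
  plan=[
    [0,0,0.007,-0.015,0,0,0],
    [0,0,0.008,-0.0145,0,0,0],
    [0,0,0.009,-0.014,0,0,0],
    [0,0,0.0102,-0.013,0,0,0],
    [0,0,0.0112,-0.0122,0,0,0],
    [0,0,0.0122,-0.0113,0,0,0],
    [0,0,0.013,-0.0103,0,0,0],
    [0,0,0.0138,-0.0093,0,0,0],
  ],
)

```text
time_s: 18.55
ee_pos: [0.5667, 0.1115, 0.2319]
eef_rot: [-3.139, 0.002, -3.056]
force: [1.8, -9.5, 7.6]
grip_width: 0.0095
grip_force: 15.0
```

Emit:
servo_tool(
  plan=[
    [0,0,0.0144,-0.008,0,0,0],
    [0,0,0.015,-0.007,0,0,0],
    [0,0,0.0156,-0.0058,0,0,0],
    [0,0,0.016,-0.0046,0,0,0],
    [0,0,0.0162,-0.0034,0,0,0],
    [0,0,0.0165,-0.002,0,0,0],
    [0,0,0.0165,-0.0008,0,0,0],
    [0,0,0.0165,0.0006,0,0,0],
  ],
)

```text
time_s: 19.55
ee_pos: [0.5554, 0.2396, 0.2611]
eef_rot: [3.141, 0.001, -3.055]
force: [4.7, -1.2, 2.4]
grip_width: 0.0094
grip_force: 15.0
```

Emit:
servo_tool(
  plan=[
    [0,0,0.0165,0.0018,0,0,0],
    [0,0,0.0163,0.003,0,0,0],
    [0,0,0.016,0.0044,0,0,0],
    [0,0,0.0156,0.0056,0,0,0],
    [0,0,0.015,0.0068,0,0,0],
    [0,0,0.012,0.006,0,0,0],
    [0,0,0,0,0,0,0],
    [0,0,0,0,0,0,0],
  ],
)

```text
time_s: 20.55
ee_pos: [0.5472, 0.3294, 0.2325]
eef_rot: [-3.141, -0.001, -3.055]
force: [-0.8, 0.2, -2.9]
grip_width: 0.0096
grip_force: 15.0
```

Emit:
servo_tool(
  plan=[
    [35,0,0,0,0,0,0],
    [35,0,0,0,0,0,0],
    [35,0,0,0,0,0,0],
    [35,0,0,0,0,0,0],
    [35,0,0,-0.04,0,0,0],
    [35,0,0,-0.04,0,0,0],
    [35,0,-0.05,-0.03,0,0,0],
    [35,0,-0.05,-0.03,0,0,0],
  ],
)

```text
time_s: 21.55
ee_pos: [0.556, 0.2286, 0.3737]
eef_rot: [-3.141, -0.0, -3.055]
force: [0.8, 0.1, 0.8]
grip_width: 0.0328
grip_force: 0.0
```

```bash
python3 - <<'E'
from h import *
print(ctrl.get_obs()['ee_pos'])
for n in('top','scene'):
    c=cam(n,n+'2');np.savez(n+'2.npz',**c)
a=cv2.imread('pics/top2.png')[140:280,170:400];b=cv2.imread('pics/scene2.png')[110:250,200:430]
cv2.imwrite('pics/open.png',cv2.resize(np.vstack([a,b]),None,fx=2.1,fy=2.1,interpolation=cv2.INTER_CUBIC))
E
```

```text
[0.55597383 0.22864658 0.37372987]
```

View pics/open.png

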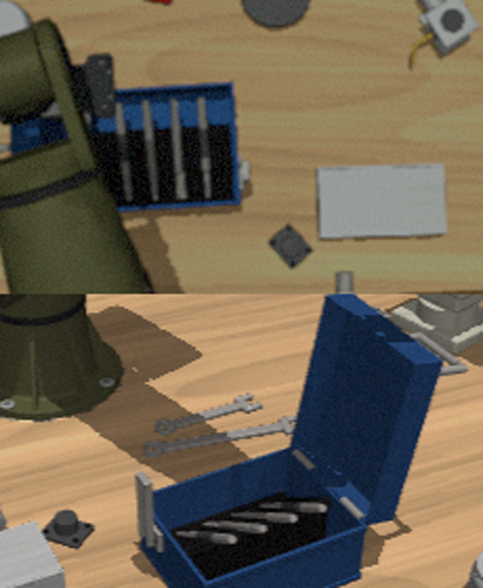

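The lid is open with four punches in the rack. The caddy now looks tipped onto its side, as a plain plate 188 x ~105 mm. I'll look closer.

```bash
python3 - <<'E'
from h import *
c=dict(np.load('top2.npz'));P=cloud(c);X,Y,Z=P[...,0],P[...,1],P[...,2]
m=np.zeros(Z.shape,bool);m[205:265,310:400]=1
m&=Z>.012
r=cv2.minAreaRect((P[m][:,:2]*1000).astype(np.float32));print(r,np.percentile(Z[m],[5,25,50,75,95]))
for u in range(325,385,8): print(u,P[235,u].round(3))
a=cv2.imread('pics/scene2.png')[180:400,20:320];cv2.imwrite('pics/cad.png',cv2.resize(a,None,fx=2.6,fy=2.6,interpolation=cv2.INTER_CUBIC))
E
```

```text
((442.69140625, -200.72218322753906), (139.30029296875, 248.23741149902344), 7.881237506866455) [0.03923344 0.04467055 0.04752745 0.05030793 0.0543107 ]
325 [ 0.454 -0.13   0.046]
333 [ 0.454 -0.154  0.053]
341 [ 0.455 -0.18   0.043]
349 [ 0.455 -0.204  0.052]
357 [ 0.456 -0.23   0.05 ]
365 [ 0.456 -0.255  0.047]
373 [ 0.457 -0.28   0.049]
381 [ 0.458 -0.306  0.044]
```

View pics/cad.png

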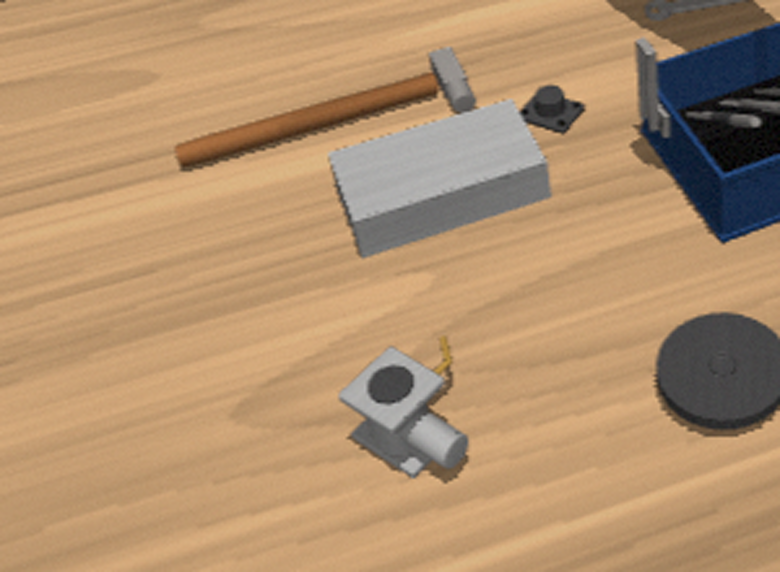

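The caddy has been knocked over. It lies on its -x wall with the opening towards the robot, close to the hammer head. I'll measure it and then stand it up by gripping a partition.

```bash
python3 - <<'E'
from h import *
for n,b in(('top2',(205,275,310,400)),('scene2',(210,285,140,240))):
    c=dict(np.load(n+'.npz'));P=cloud(c);Z=P[...,2]
    m=np.zeros(Z.shape,bool);m[b[0]:b[1],b[2]:b[3]]=1
    m&=(Z>.041)&(Z<.056)&(P[...,1]<-.1)
    k,l,s,_=cv2.connectedComponentsWithStats(cv2.morphologyEx(m.astype(np.uint8),cv2.MORPH_OPEN,np.ones((3,3))));i=1+s[1:,4].argmax();m=l==i
    r=cv2.minAreaRect((P[m][:,:2]*1000).astype(np.float32));print(n,np.round(cv2.boxPoints(r),1).tolist(),round(r[2],2),np.median(Z[m]).round(4))
    print(P[l==i].min(0).round(3),P[l==i].max(0).round(3))
    # hammer head & flange heights
    for nm,q in dict(ham=(.24,.37,-.2,-.12),flange=(.34,.43,-.115,-.04)).items():
        h=(P[...,0]>q[0])&(P[...,0]<q[1])&(P[...,1]>q[2])&(P[...,1]<q[3])&(Z>.01)
        if h.any(): print(nm,P[h].min(0).round(3),P[h].max(0).round(3))
D=down(.05)
T=down(.04,.7)
E
```

```text
top2 [[398.6000061035156, -122.80000305175781], [408.0, -311.20001220703125], [512.7000122070312, -306.0], [503.29998779296875, -117.5999984741211]] 2.87 0.0479
[ 0.4   -0.309  0.041] [ 0.511 -0.119  0.056]
ham [ 0.246 -0.2    0.01 ] [ 0.347 -0.123  0.036]
flange [ 0.342 -0.115  0.01 ] [ 0.428 -0.044  0.038]
scene2 [[395.29998779296875, -123.0999984741211], [403.0, -311.8999938964844], [515.9000244140625, -307.29998779296875], [508.1000061035156, -118.4000015258789]] 2.36 0.0487
[ 0.398 -0.312  0.041] [ 0.515 -0.12   0.056]
ham [ 0.256 -0.2    0.01 ] [ 0.351 -0.153  0.031]
flange [ 0.364 -0.111  0.01 ] [ 0.413 -0.054  0.033]
```

```bash
cat >> h.py <<'E'
GO=.041 # grasp point lies this far behind reported TCP
def eeG(G,rot,off=GO): return np.array(G)+off*rot.apply([0,0,1])
def camrel():
    c=ctrl.camera('wrist');o=ctrl.get_obs();r=R.from_euler('xyz',o['eef_rot'])
    return r.inv().apply(c['pose'][:3,3]-o['ee_pos']).round(4)
E
python3 - <<'E'
from h import *
print(camrel())
T=down(.05,.8);f=T.apply([0,0,1]);u=np.array([.9987,.05,0])
G=np.array([.4033,-.217,.024])+.005*u
e=eeG(G,T);print(f,e)
rows([((.45,.05,.374),down(.07,.1),4,32),(e-.15*f+[0,0,.1],T,12,32),(e-.15*f,T,2,32),(e-.07*f,T,2,32)])
E
```

```text
[ 0.0732 -0.0027 -0.2036]
[ 0.71645958  0.03585286 -0.69670671] [ 0.43766834 -0.21528003 -0.00456498]
at [0.5567 0.2279 0.3749] open 0.0331 F [ 0.2  0.6 -0.8] t 21.7
[32, 0.0303, -0.0421, 0.0001, 0.0, -0.024, 0.003], [32, 0.0302, -0.0422, -0.0006, 0.0, -0.024, 0.003], [32, 0.03, -0.0423, -0.0013, 0.001, -0.024, 0.004], [32, 0.0297, -0.0424, -0.0021, 0.0, -0.025, 0.003], 
[32, 0.0129, -0.0218, 0.0133, 0.001, -0.058, 0.002], [32, 0.0136, -0.0218, 0.0125, 0.001, -0.058, 0.002], [32, 0.0143, -0.0218, 0.0117, 0.001, -0.058, 0.001], [32, 0.0149, -0.0218, 0.0109, 0.001, -0.058, 0.002], [32, 0.0155, -0.0219, 0.0101, 0.001, -0.058, 0.001], [32, 0.0161, -0.0219, 0.0092, 0.001, -0.059, 0.002], [32, 0.0165, -0.0219, 0.0082, 0.0, -0.058, 0.002], [32, 0.0169, -0.0219, 0.0073, 0.001, -0.059, 0.001], [32, 0.0173, -0.0219, 0.0063, 0.0, -0.058, 0.002], [32, 0.0176, -0.022, 0.0052, 0.001, -0.059, 0.001], [32, 0.0178, -0.022, 0.0042, 0.0, -0.058, 0.002], [32, 0.0181, -0.022, 0.0032, 0.001, -0.059, 0.001], 
[32, 0.0359, 0.0, 0.0348, 0.0, 0.0, 0.0], [32, 0.0358, 0.0, 0.0348, 0.0, 0.0, 0.0], 
[32, 0.0, 0.0, 0.04, 0.0, 0.0, 0.0], [32, 0.0, 0.0001, 0.04, 0.0, 0.0, 0.0], 
end [ 0.3875 -0.2177  0.0442]
```

Emit:
servo_tool(
  plan=[
    [32,0.03,-0.042,0,0,-0.024,0.003],
    [32,0.03,-0.042,-0.0006,0,-0.024,0.003],
    [32,0.03,-0.042,-0.0013,0,-0.024,0.003],
    [32,0.03,-0.042,-0.002,0,-0.025,0.003],
    [32,0.013,-0.0218,0.0133,0.001,-0.058,0.002],
    [32,0.0136,-0.0218,0.0125,0.001,-0.058,0.002],
    [32,0.0143,-0.0218,0.0117,0.001,-0.058,0.001],
    [32,0.015,-0.0218,0.011,0.001,-0.058,0.002],
  ],
)

```text
time_s: 22.7
ee_pos: [0.4099, -0.0377, 0.3133]
eef_rot: [-3.14, 0.33, -3.074]
force: [0.2, -0.6, 0.2]
grip_width: 0.0301
grip_force: 0.0
```

Emit:
servo_tool(
  plan=[
    [32,0.0155,-0.0219,0.01,0.001,-0.058,0.001],
    [32,0.016,-0.0219,0.0092,0.001,-0.059,0.002],
    [32,0.0165,-0.0219,0.0082,0,-0.058,0.002],
    [32,0.017,-0.0219,0.0073,0.001,-0.059,0.001],
    [32,0.0173,-0.0219,0.0063,0,-0.058,0.002],
    [32,0.0176,-0.022,0.0052,0.001,-0.059,0.001],
    [32,0.0178,-0.022,0.0042,0,-0.058,0.002],
    [32,0.018,-0.022,0.0032,0.001,-0.059,0.001],
  ],
)

```text
time_s: 23.7
ee_pos: [0.3748, -0.1357, 0.236]
eef_rot: [-3.107, 0.715, 3.118]
force: [0.1, -0.2, 0.5]
grip_width: 0.0299
grip_force: 0.0
```

```bash
python3 - <<'E'
from h import *
print(camrel())
c=cam('wrist','w6');P=cloud(c)
Z=P[...,2];v=np.array([-.05,.9987,0]);u=np.array([.9987,.05,0])
for row in (60,120,180,230): print(row,[P[row,x].round(3).tolist() for x in (150,220,285,350)])
T=down(.05,.8);f=T.apply([0,0,1])
e=eeG(np.array([.4033,-.217,.024])+.005*u,T)
print(ctrl.get_obs()['eef_rot'],ctrl.get_obs()['qpos'].round(2))
rows([(e-.15*f,T,4,32),(e-.07*f,T,4,32),(e,T,6,32)])
E
```

```text
[ 0.0721 -0.0015 -0.2016]
60 [[0.36, -0.3, -0.001], [0.364, -0.217, -0.001], [0.366, -0.142, -0.001], [0.364, -0.068, 0.007]]
120 [[0.407, -0.306, 0.048], [0.409, -0.22, 0.048], [0.412, -0.143, 0.047], [0.451, -0.056, -0.001]]
180 [[0.57, -0.391, -0.001], [0.573, -0.266, -0.001], [0.574, -0.151, -0.001], [0.577, -0.039, -0.001]]
230 [[0.738, -0.465, -0.0], [0.708, -0.294, 0.019], [0.74, -0.159, 0.0], [0.743, -0.017, -0.001]]
[-3.10705745  0.71427833  3.11844998] [-0.75 -0.53  2.3   0.57  0.86 -2.55]
at [ 0.3745 -0.1353  0.2357] open 0.0302 F [ 0.3 -1.  -0.5] t 23.8
[32, 0.0302, -0.0209, 0.0195, -0.021, -0.022, -0.013], [32, 0.0309, -0.0209, 0.0183, -0.021, -0.022, -0.013], [32, 0.0316, -0.0209, 0.0172, -0.021, -0.021, -0.013], [32, 0.0322, -0.0209, 0.0161, -0.022, -0.022, -0.013], 
[32, 0.0, 0.0, 0.02, 0.0, 0.0, 0.0], [32, 0.0, 0.0, 0.02, 0.0, 0.0, 0.0], [32, 0.0, 0.0, 0.02, 0.0, 0.0, 0.0], [32, 0.0001, 0.0, 0.02, 0.0, 0.0, 0.0], 
[32, 0.0, 0.0, 0.0117, 0.0, 0.0, 0.0], [32, 0.0, 0.0, 0.0117, 0.0, 0.0, 0.0], [32, 0.0, 0.0, 0.0117, 0.0, 0.0, 0.0], [32, 0.0, 0.0, 0.0116, 0.0, 0.0, 0.0], [32, 0.0, 0.0, 0.0117, 0.0, 0.0, 0.0], [32, 0.0, 0.0, 0.0116, 0.0, 0.0, 0.0], 
end [ 0.4376 -0.2153 -0.0046]
```

View pics/w6.png

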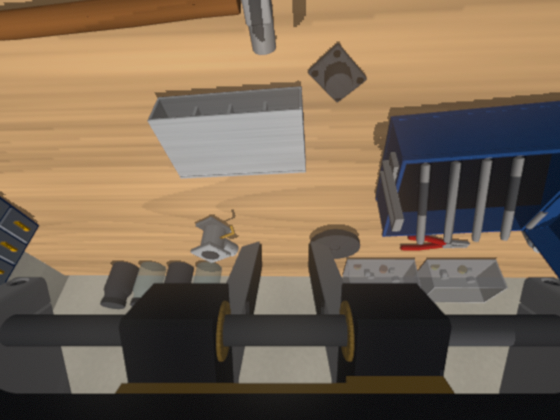

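The wrist view confirms the offset is fixed in the tool frame. It also shows the caddy lying at (230,130), with its opening and three partitions facing up-image towards the robot. Joint 6 is at its limit, so I'll turn the tool half round, which gives the same grasp.

Emit:
servo_tool(
  plan=[
    [32,0,0,0,0,0,0.18],
    [32,0,0,0,0,0,0.18],
    [32,0,0,0,0,0,0.18],
    [32,0,0,0,0,0,0.18],
    [32,0,0,0,0,0,0.18],
    [32,0,0,0,0,0,0.18],
    [32,0,0,0,0,0,0.18],
    [32,0,0,0,0,0,0.18],
  ],
)

```text
time_s: 24.8
ee_pos: [0.375, -0.136, 0.2368]
eef_rot: [2.434, 0.108, 1.621]
force: [-0.3, 0.3, 0.4]
grip_width: 0.0299
grip_force: 0.0
```

Emit:
servo_tool(
  plan=[
    [32,0,0,0,0,0,0.18],
    [32,0,0,0,0,0,0.18],
    [32,0,0,0,0,0,0.18],
    [32,0,0,0,0,0,0.18],
    [32,0,0,0,0,0,0.18],
    [32,0,0,0,0,0,0.18],
    [32,0,0,0,0,0,0.18],
    [32,0,0,0,0,0,0.18],
  ],
)

```text
time_s: 25.8
ee_pos: [0.375, -0.136, 0.2368]
eef_rot: [2.893, -0.677, 0.309]
force: [-0.2, 1.0, -0.3]
grip_width: 0.0301
grip_force: 0.0
```

```bash
cat >> h.py <<'E'
FL=R.from_euler('z',np.pi)
def dn(yaw,tilt=0): return down(yaw,tilt)*FL
E
python3 - <<'E'
from h import *
u=np.array([.9987,.05,0])
T=dn(.05,.8);f=T.apply([0,0,1])
e=eeG(np.array([.4033,-.217,.024])+.005*u,T)
print(ctrl.get_obs()['eef_rot'],ctrl.get_obs()['qpos'].round(2))
rows([(e-.14*f,T,7,32),(e-.06*f,T,4,32),(e,T,5,32)])
E
```

```text
[ 2.89325285 -0.67739681  0.30850543] [-0.75 -0.53  2.3   0.57  0.86  0.33]
at [ 0.375  -0.136   0.2368] open 0.0301 F [-0.2  1.  -0.3] t 25.8
[32, -0.0197, 0.007, 0.0126, 0.01, 0.014, 0.029], [32, -0.0197, 0.0076, 0.0123, 0.011, 0.014, 0.029], [32, -0.0196, 0.0084, 0.0119, 0.01, 0.014, 0.029], [32, -0.0195, 0.009, 0.0115, 0.011, 0.014, 0.029], [32, -0.0194, 0.0097, 0.0112, 0.01, 0.014, 0.03], [32, -0.0193, 0.0104, 0.0108, 0.011, 0.014, 0.029], [32, -0.0191, 0.0111, 0.0103, 0.01, 0.013, 0.03], 
[32, 0.0, 0.0, 0.02, 0.0, 0.0, 0.0], [32, 0.0, 0.0, 0.02, 0.0, 0.0, 0.0], [32, 0.0, 0.0, 0.02, 0.0, 0.0, 0.0], [32, 0.0, 0.0, 0.02, 0.0, 0.0, 0.0], 
[32, 0.0, 0.0, 0.012, 0.0, 0.0, 0.0], [32, 0.0, 0.0, 0.012, 0.0, 0.0, 0.0], [32, 0.0, 0.0, 0.012, 0.0, 0.0, 0.0], [32, 0.0, 0.0, 0.012, 0.0, 0.0, 0.0], [32, 0.0, 0.0, 0.012, 0.0, 0.0, 0.0], 
end [ 0.4376 -0.2152 -0.0046]
```

Emit:
servo_tool(
  plan=[
    [32,-0.0197,0.007,0.0126,0.01,0.014,0.029],
    [32,-0.0197,0.0076,0.0123,0.011,0.014,0.029],
    [32,-0.0196,0.0084,0.012,0.01,0.014,0.029],
    [32,-0.0195,0.009,0.0115,0.011,0.014,0.029],
    [32,-0.0194,0.0097,0.0112,0.01,0.014,0.03],
    [32,-0.0193,0.0104,0.0108,0.011,0.014,0.029],
    [32,-0.019,0.011,0.0103,0.01,0.013,0.03],
    [32,0,0,0.02,0,0,0],
  ],
)

```text
time_s: 26.8
ee_pos: [0.3519, -0.2213, 0.0785]
eef_rot: [3.139, -0.8, 0.054]
force: [0.9, -1.0, 1.2]
grip_width: 0.03
grip_force: 0.0
```

Emit:
servo_tool(
  plan=[
    [32,0,0,0.02,0,0,0],
    [32,0,0,0.02,0,0,0],
    [32,0,0,0.01,0,0,0],
    [32,0,0,0,0,0,0],
    [32,0,0,0,0,0,0],
    [32,0,0,0,0,0,0],
    [32,0,0,0,0,0,0],
    [32,0,0,0,0,0,0],
  ],
)

```text
time_s: 27.8
ee_pos: [0.3879, -0.2189, 0.045]
eef_rot: [3.135, -0.801, 0.058]
force: [0.2, -0.3, 0.4]
grip_width: 0.03
grip_force: 0.0
```

```bash
python3 - <<'E'
from h import *
u=np.array([.9987,.05,0])
T=dn(.05,.8);f=T.apply([0,0,1])
e=eeG(np.array([.4033,-.217,.024])+.005*u,T)
o=ctrl.get_obs();r=R.from_euler('xyz',o['eef_rot']);print(o['qpos'].round(2),(r.inv()*T).as_rotvec().round(3))
rows([(e,T,6,32)])
c=cam('wrist','w7');P=cloud(c)
r=T
tip=o['ee_pos']-.022*r.apply([0,0,1]);print('tip',tip)
E
```

```text
[-1.04  0.16  2.38  1.38  0.7  -0.68] [ 0.001 -0.001  0.005]
at [ 0.3879 -0.2189  0.045 ] open 0.03 F [ 0.2 -0.3  0.4] t 27.8
[32, -0.0001, -0.0002, 0.0117, 0.0, 0.0, 0.001], [32, -0.0002, -0.0002, 0.0117, 0.0, 0.0, 0.001], [32, -0.0001, -0.0002, 0.0117, 0.0, 0.0, 0.001], [32, -0.0002, -0.0002, 0.0117, 0.0, 0.0, 0.001], [32, -0.0001, -0.0002, 0.0117, 0.001, 0.0, 0.001], [32, -0.0002, -0.0002, 0.0118, 0.0, -0.001, 0.0], 
end [ 0.4377 -0.2153 -0.0046]
tip [ 0.37216898 -0.2197051   0.06030586]
```

View pics/w7.png

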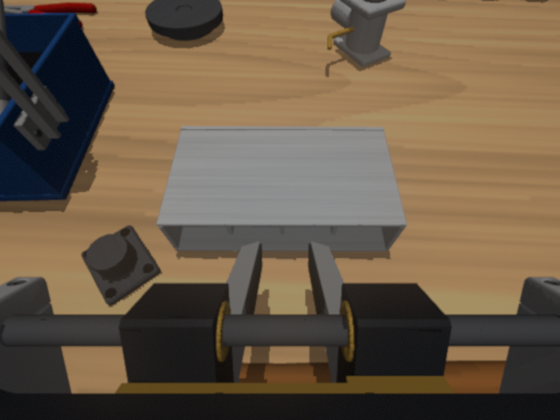

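The fingers, with tips at about (258,250) and (315,250), straddle the middle partition at (282,228). I'll go in and grip.

Emit:
servo_tool(
  plan=[
    [32,0,0,0.0117,0,0,0],
    [32,0,0,0.0117,0,0,0],
    [32,0,0,0.0117,0,0,0],
    [32,0,0,0.0117,0,0,0],
    [32,0,0,0.0117,0,0,0],
    [32,0,0,0.01,0,0,0],
    [32,0,0,0,0,0,0],
    [32,0,0,0,0,0,0],
  ],
)

```text
time_s: 28.85
ee_pos: [0.4368, -0.2163, -0.0028]
eef_rot: [3.135, -0.8, 0.057]
force: [-0.3, 0.2, -1.2]
grip_width: 0.0297
grip_force: 0.8
```

Emit:
servo_tool(
  plan=[
    [0,0,0,0,0,0,0],
    [0,0,0,0,0,0,0],
    [0,0,0,0,0,0,0],
    [0,0,0,0,0,0,0],
    [0,0,0,0,0,0,0],
    [0,0,0,0,0,0,0],
    [0,0,0,0,0,0,0],
    [0,0,0,0,0,0,0],
  ],
  force=40,
)

```text
time_s: 29.85
ee_pos: [0.437, -0.216, -0.0029]
eef_rot: [3.136, -0.801, 0.058]
force: [-5.3, 3.0, 3.4]
grip_width: 0.0036
grip_force: 40.2
```

```bash
python3 - <<'E'
from h import *
u=np.array([.9987,.05,0])
o=ctrl.get_obs();r=R.from_euler('xyz',o['eef_rot']);G=o['ee_pos']-GO*r.apply([0,0,1]);print(G.round(4),o['qpos'].round(2),o['grip_force'],o['grip_width'])
a0=np.dot(G[:2]-np.array([.508,-.212]),u[:2]);z0=G[2];base=G-a0*u;base[2]=0
print(a0,z0)
w=[];n=24
for i in range(1,n+1):
    ph=1.5*i/n
    p=base+u*(a0*np.cos(ph)+z0*np.sin(ph))+np.array([0,0,-a0*np.sin(ph)+z0*np.cos(ph)+.001])
    t=.8-min(ph,1.2); T=dn(.05,t)
    w.append((eeG(p,T),T,1,0))
rows(w)
E
```

```text
[ 0.4076 -0.2175  0.0257] [-0.9   0.36  2.3   1.66  0.63 -0.89] 40.17887419089675 0.0036038676024782116
-0.10053916881424177 0.02568642010260547
at [ 0.437  -0.216  -0.0029] open 0.0036 F [-5.3  3.   3.4] t 29.85
[0, 0.0039, 0.0, -0.0038, 0.0, -0.063, 0.005], 
[0, 0.0031, 0.0, -0.0031, 0.0, -0.063, 0.0], 
[0, 0.0032, 0.0, -0.0032, 0.001, -0.062, 0.0], 
[0, 0.0031, 0.0, -0.0031, 0.0, -0.063, 0.0], 
[0, 0.0032, 0.0, -0.0031, 0.0, -0.062, 0.0], 
[0, 0.0032, 0.0, -0.0032, 0.0, -0.063, 0.0], 
[0, 0.0031, 0.0, -0.0031, 0.0, -0.062, 0.0], 
[0, 0.0032, 0.0, -0.0031, 0.0, -0.063, 0.001], 
[0, 0.0031, 0.0, -0.0031, 0.0, -0.062, 0.0], 
[0, 0.0032, 0.0, -0.0032, 0.0, -0.063, 0.0], 
[0, 0.0032, 0.0, -0.0031, 0.0, -0.062, 0.0], 
[0, 0.0031, 0.0, -0.0031, 0.0, -0.063, 0.0], 
[0, 0.0032, 0.0, -0.0032, 0.0, -0.062, 0.0], 
[0, 0.0032, 0.0, -0.0031, 0.0, -0.063, 0.0], 
[0, 0.0031, 0.0, -0.0031, -0.001, -0.062, 0.0], 
[0, 0.0032, 0.0, -0.0031, 0.0, -0.063, 0.0], 
[0, 0.0031, 0.0, -0.0032, 0.0, -0.062, 0.0], 
[0, 0.0032, 0.0, -0.0031, 0.0, -0.063, 0.0], 
[0, 0.0032, 0.0, -0.0031, 0.0, -0.062, 0.0], 
[0, 0.0052, 0.0, -0.0031, 0.0, -0.013, 0.0], 
[0, 0.0058, 0.0, -0.0027, 0.0, 0.0, 0.0], 
[0, 0.0061, 0.0, -0.0024, 0.0, 0.0, 0.0], 
[0, 0.0061, 0.0, -0.002, 0.0, 0.0, 0.0], 
[0, 0.0063, 0.0, -0.0017, 0.0, 0.0, 0.0], 
end [ 0.5106 -0.2124  0.0654]
```

Emit:
servo_tool(
  plan=[
    [0,0.004,0,-0.004,0,-0.063,0],
    [0,0.0031,0,-0.0031,0,-0.063,0],
    [0,0.0032,0,-0.0032,0,-0.062,0],
    [0,0.0031,0,-0.0031,0,-0.063,0],
    [0,0.0032,0,-0.0031,0,-0.062,0],
    [0,0.0032,0,-0.0032,0,-0.063,0],
    [0,0.0031,0,-0.0031,0,-0.062,0],
    [0,0.0032,0,-0.0031,0,-0.063,0],
  ],
)

```text
time_s: 30.85
ee_pos: [0.444, -0.2158, 0.0327]
eef_rot: [3.137, -0.297, 0.054]
force: [1.2, 1.8, -6.1]
grip_width: 0.0034
grip_force: 40.0
```

Emit:
servo_tool(
  plan=[
    [0,0.0031,0,-0.0031,0,-0.062,0],
    [0,0.0032,0,-0.0032,0,-0.063,0],
    [0,0.0032,0,-0.0031,0,-0.062,0],
    [0,0.0031,0,-0.0031,0,-0.063,0],
    [0,0.0032,0,-0.0032,0,-0.062,0],
    [0,0.0032,0,-0.0031,0,-0.063,0],
    [0,0.0031,0,-0.0031,0,-0.062,0],
    [0,0.0032,0,-0.0031,0,-0.063,0],
  ],
)

```text
time_s: 31.85
ee_pos: [0.467, -0.2142, 0.0588]
eef_rot: [3.138, 0.204, 0.052]
force: [-0.0, 0.4, -8.0]
grip_width: 0.0032
grip_force: 40.0
```

```bash
python3 - <<'E'
from h import *
o=ctrl.get_obs();print(o['ee_pos'].round(4),o['eef_rot'].round(3),o['qpos'].round(2),o['grip_width'],o['force'].round(1))
c=cam('scene','s3')
a=cv2.imread('pics/s3.png')[150:330,60:320];cv2.imwrite('pics/s3c.png',cv2.resize(a,None,fx=3,fy=3,interpolation=cv2.INTER_CUBIC))
P=cloud(c);m=np.zeros(P.shape[:2],bool);m[200:300,140:260]=1
m&=(P[...,2]>.02)&(P[...,2]<.14)&(P[...,0]>.41)&(P[...,0]<.6)&(P[...,1]<-.10)&(P[...,1]>-.33)
q=P[m]
for y0 in(-.3,-.27,-.15,-.13):
    s=q[abs(q[:,1]-y0)<.01]
    if len(s)>10: print(y0,len(s),'x',s[:,0].min().round(3),s[:,0].max().round(3),'z',s[:,2].min().round(3),s[:,2].max().round(3),'xz fit',np.polyfit(s[:,2],s[:,0],1).round(3))
E
```

```text
[ 0.467  -0.2142  0.0588] [3.138 0.204 0.052] [-0.44  0.47  1.6  -0.11  1.24  1.12] 0.0031667063079661934 [-0.   0.4 -8. ]
-0.3 398 x 0.456 0.554 z 0.022 0.119 xz fit [-0.606  0.561]
-0.27 410 x 0.454 0.55 z 0.023 0.119 xz fit [-0.658  0.565]
-0.15 374 x 0.446 0.543 z 0.023 0.119 xz fit [-0.668  0.559]
-0.13 357 x 0.447 0.541 z 0.024 0.118 xz fit [-0.661  0.557]
```

The caddy is following rigidly and is 33° from upright, so I'll carry on.

Emit:
servo_tool(
  plan=[
    [0,0.0031,0,-0.0031,0,-0.062,0],
    [0,0.0032,0,-0.0031,0,-0.063,0],
    [0,0.0032,0,-0.0031,0,-0.062,0],
    [0,0.0032,0,-0.0031,0,-0.063,0],
    [0,0.0032,0,-0.0031,0,-0.062,0],
    [0,0.0032,0,-0.0031,0,-0.063,0],
    [0,0.0032,0,-0.0031,0,-0.062,0],
    [0,0.0032,0,-0.0031,0,-0.06,0],
  ],
)

```text
time_s: 32.9
ee_pos: [0.5002, -0.2125, 0.0703]
eef_rot: [3.138, 0.699, 0.051]
force: [0.4, -1.2, -9.7]
grip_width: 0.0031
grip_force: 40.0
```

```bash
python3 - <<'E'
from h import *
o=ctrl.get_obs();print(o['ee_pos'].round(4),o['eef_rot'].round(3),o['qpos'].round(2),o['grip_width'],o['force'].round(1))
c=cam('scene','s4')
P=cloud(c);m=np.zeros(P.shape[:2],bool);m[200:300,140:260]=1
m&=(P[...,2]>.02)&(P[...,2]<.14)&(P[...,0]>.41)&(P[...,0]<.6)&(P[...,1]<-.10)&(P[...,1]>-.33)
q=P[m]
for y0 in(-.3,-.27,-.15,-.13):
    s=q[abs(q[:,1]-y0)<.01]
    if len(s)>10: print(y0,len(s),'x',s[:,0].min().round(3),s[:,0].max().round(3),'z',s[:,2].min().round(3),s[:,2].max().round(3),'xz fit',np.polyfit(s[:,2],s[:,0],1).round(3))
E
```

```text
[ 0.5002 -0.2125  0.0703] [3.138 0.699 0.051] [-0.34  0.85  1.11 -0.26  1.83  1.2 ] 0.0030977991555838184 [ 0.4 -1.2 -9.7]
-0.3 317 x 0.507 0.562 z 0.02 0.11 xz fit [-0.292  0.565]
-0.27 224 x 0.549 0.56 z 0.021 0.098 xz fit [-0.045  0.557]
-0.15 203 x 0.543 0.553 z 0.02 0.103 xz fit [-0.049  0.551]
-0.13 176 x 0.543 0.552 z 0.021 0.092 xz fit [-0.043  0.55 ]
```

Emit:
servo_tool(
  plan=[
    [0,0.0016,0,0.002,0,-0.04,0],
    [0,0.0016,0,0.002,0,0,0],
    [0,0,0,0,0,0,0],
    [32,0,0,0,0,0,0],
    [32,0,0,0,0,0,0],
    [32,0,0,0,0,0,0],
    [32,0,0,0,0,0,0],
    [32,0,0,0,0,0,0],
  ],
)

```text
time_s: 33.95
ee_pos: [0.5, -0.2128, 0.0664]
eef_rot: [3.135, 0.737, 0.049]
force: [3.5, -1.1, 1.6]
grip_width: 0.0301
grip_force: 2.8
```

Emit:
servo_tool(
  plan=[
    [32,0,0,-0.01,0,0,0],
    [32,0,0,-0.02,0,0,0],
    [32,0,0,-0.02,0,0,0],
    [32,0,0,-0.03,0,0,0],
    [32,-0.03,0,-0.035,0,0.15,0],
    [32,-0.03,0,-0.035,0,0.15,0],
    [32,-0.03,0,-0.03,0,0.15,0],
    [32,-0.03,0,0,0,0.15,0],
  ],
)

```text
time_s: 34.95
ee_pos: [0.5068, -0.2117, 0.2692]
eef_rot: [3.134, 0.128, 0.053]
force: [0.9, -0.9, -0.6]
grip_width: 0.0299
grip_force: 0.0
```

```bash
cat >> h.py <<'E'
def caddy():
    for n in('top','scene'):
        P=cloud(cam(n));Z=P[...,2]
        m=(Z>.094)&(Z<.112)&(P[...,0]>.42)&(P[...,0]<.62)&(P[...,1]<-.07)&(P[...,1]>-.36)
        if m.sum()<30: print(n,'few',m.sum());continue
        k,l,s,_=cv2.connectedComponentsWithStats(m.astype(np.uint8));i=1+s[1:,4].argmax();m=l==i
        r=cv2.minAreaRect((P[m][:,:2]*1000).astype(np.float32));print(n,np.round(r[0],1),np.round(r[1],1),round(r[2],2),np.median(Z[m]).round(4))
E
python3 - <<'E'
from h import *
caddy()
# tools: find ridge lines per channel
c=cam('top');P=cloud(c);Q=CR.inv().apply((P.reshape(-1,3)-C0))*1000
for y in(-60,-20,20,60):
    m=(abs(Q[:,1]-y)<15)&(Q[:,0]>20)&(Q[:,0]<70)&(Q[:,2]>85)&(Q[:,2]<135)
    if m.sum()>5:
        q=Q[m]; s=q[abs(q[:,2]-(15+(q[:,0]+75)*.7+7))<8]; print(y,m.sum(),q.mean(0).round(1),q[:,0].max().round(1),q[:,2].max().round(1))
o=ctrl.get_obs();print(o['ee_pos'],o['eef_rot'],o['qpos'].round(2))
E
```

```text
top [ 519.3 -128.2] [60.3 29.4] 40.03 0.1037
scene [ 532.5 -212.7] [ 54.3 188.1] 2.85 0.1018
-60 59 [ 42.  -60.6 102.4] 66.5 120.7
-20 55 [ 42.1 -20.5 102.3] 65.8 119.2
20 61 [ 42.4  19.8 102.7] 64.9 121.0
60 62 [ 42.2  59.7 103. ] 64.4 119.5
[ 0.50445677 -0.21159578  0.26832628] [3.13589712 0.13478785 0.0508839 ] [-0.43  0.33  1.3  -0.07  1.64  1.09]
```

The caddy is upright again at about (0.5325, -0.2127). All four channels are occupied. I'll start with channel -60 and put it in the far cell.

```bash
cat >> h.py <<'E'
CAD=np.array([.5325,-.2127,0]);CY=.05
def gpose(y): D=dn(.0862);return eeG(case(46,y,100),D),D
def ppose(cy,dz=0):
    T=dn(CY,.82);G=CAD+R.from_euler('z',CY).apply([.0106,cy,.1555+dz]);return eeG(G,T),T
def pick(y,n=9):
    e,D=gpose(y);print('--pick');rows([(e+[0,0,.10],D,n,32),(e,D,16-n,32)])
def carry(y,cy):
    e,D=gpose(y);u,T=ppose(cy,.15);d,_=ppose(cy)
    print('--carry');rows([(e+[0,0,.15],D,5,0),(u,T,11,0),(d,T,8,0)])
E
python3 - <<'E'
from h import *
pick(-60)
E
```

```text
--pick
at [ 0.5045 -0.2116  0.2683] open 0.0298 F [0.9 0.4 0.8] t 35.1
[32, 0.0111, -0.0294, 0.0106, 0.0, 0.015, -0.004], [32, 0.0111, -0.0294, 0.0107, 0.0, 0.015, -0.004], [32, 0.011, -0.0293, 0.0109, 0.0, 0.015, -0.004], [32, 0.011, -0.0293, 0.0111, 0.001, 0.015, -0.004], [32, 0.011, -0.0292, 0.0113, 0.0, 0.015, -0.004], [32, 0.0109, -0.0292, 0.0114, 0.001, 0.015, -0.004], [32, 0.0108, -0.0291, 0.0116, 0.0, 0.015, -0.004], [32, 0.0108, -0.0291, 0.0118, 0.001, 0.015, -0.003], [32, 0.0107, -0.0291, 0.012, 0.0, 0.015, -0.004], 
[32, 0.0, 0.0, 0.0143, 0.0, 0.0, 0.0], [32, 0.0, 0.0, 0.0143, 0.0, 0.0, 0.0], [32, 0.0, 0.0, 0.0143, 0.0, 0.0, 0.0], [32, 0.0, 0.0, 0.0143, 0.0, 0.0, 0.0], [32, 0.0, 0.0, 0.0143, 0.0, 0.0, 0.0], [32, 0.0, 0.0, 0.0143, 0.0, 0.0, 0.0], [32, 0.0, 0.0, 0.0142, 0.0, 0.0, 0.0], 
end [0.5772 0.0567 0.059 ]
```

Emit:
servo_tool(
  plan=[
    [32,0.011,-0.0294,0.0106,0,0.015,-0.004],
    [32,0.011,-0.0294,0.0107,0,0.015,-0.004],
    [32,0.011,-0.0293,0.0109,0,0.015,-0.004],
    [32,0.011,-0.0293,0.011,0,0.015,-0.004],
    [32,0.011,-0.0292,0.0113,0,0.015,-0.004],
    [32,0.011,-0.0292,0.0114,0,0.015,-0.004],
    [32,0.0108,-0.0291,0.0116,0,0.015,-0.004],
    [32,0.0108,-0.0291,0.0118,0,0.015,-0.003],
  ],
)

```text
time_s: 36.1
ee_pos: [0.5712, 0.0284, 0.1677]
eef_rot: [3.139, 0.019, 0.085]
force: [0.2, 0.4, -0.8]
grip_width: 0.0302
grip_force: 0.0
```

Emit:
servo_tool(
  plan=[
    [32,0.0107,-0.0291,0.012,0,0.015,-0.004],
    [32,0,0,0,0,0,0],
    [32,0,0,0,0,0,0],
    [32,0,0,0.02,0,0,0],
    [32,0,0,0.02,0,0,0],
    [32,0,0,0,0,0,0],
    [32,0,0,0,0,0,0],
    [32,0,0,0,0,0,0],
  ],
)

```text
time_s: 37.1
ee_pos: [0.5786, 0.0565, 0.1176]
eef_rot: [3.14, 0.001, 0.088]
force: [0.3, -0.7, -0.0]
grip_width: 0.0301
grip_force: 0.0
```

```bash
python3 - <<'E'
from h import *
o=ctrl.get_obs();print(o['qpos'].round(2))
c=cam('wrist','w8');P=cloud(c);Q=CR.inv().apply((P.reshape(-1,3)-C0)).reshape(P.shape)*1000
# tool centre estimates per channel from the wrist view near x 40..60
for y in(-60,-20,20,60):
    m=(abs(Q[...,1]-y)<14)&(Q[...,0]>35)&(Q[...,0]<66)&(Q[...,2]>88)&(Q[...,2]<130)
    if m.sum()>20: print(y,m.sum(),Q[m].mean(0).round(1),Q[m].min(0).round(1),Q[m].max(0).round(1))
m=(Q[...,2]>125)&(Q[...,2]<150);print('finger bits',m.sum(),Q[m].min(0).round(1),Q[m].max(0).round(1))
e,D=gpose(-60);rows([(e,D,4,32)])
print((CR.inv().apply(o['ee_pos']-C0)*1000).round(1))
E
```

```text
[ 0.04  0.43  1.5  -0.    1.21  1.52]
-60 487 [ 52.  -59.6 108.4] [ 35.1 -65.5  95.5] [ 65.9 -53.5 116.6]
-20 480 [ 51.8 -20.4 107.7] [ 35. -25.  91.] [ 65.9 -14.1 116.1]
20 529 [ 51.9  18.6 107.7] [35.  14.  88.5] [ 65.8  25.2 116.3]
60 618 [ 51.7  58.  107.2] [35.  53.8 89.3] [ 65.9  65.8 117. ]
finger bits 338 [ 40.1 -87.7 125. ] [ 87.7 127.5 150. ]
at [0.5785 0.0567 0.1174] open 0.03 F [ 0.2 -0.9 -0.4] t 37.15
[32, -0.0003, -0.0001, 0.0146, 0.001, 0.0, 0.0], [32, -0.0003, 0.0, 0.0146, 0.0, 0.0, 0.001], [32, -0.0003, -0.0001, 0.0146, 0.001, 0.001, 0.0], [32, -0.0003, 0.0, 0.0146, 0.0, 0.0, 0.001], 
end [0.5772 0.0567 0.059 ]
[ 47.4 -60.3 117.6]
```

View pics/w8.png

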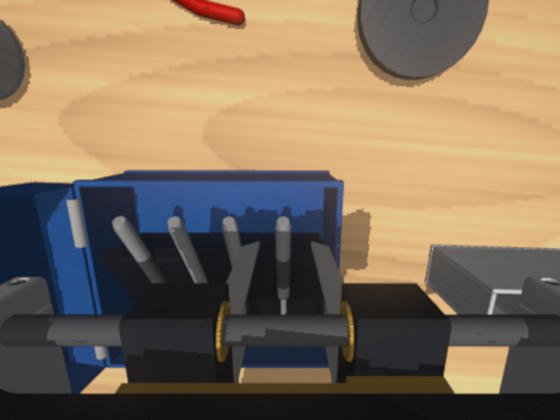

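The wrist view shows the fingers at (245,250) and (320,250) straddling the end punch at (284,250). I'll descend and grip.

Emit:
servo_tool(
  plan=[
    [32,0,0,0.0146,0,0,0],
    [32,0,0,0.0146,0,0,0],
    [32,0,0,0.0146,0,0,0],
    [32,0,0,0.0146,0,0,0],
    [0,0,0,0,0,0,0],
    [0,0,0,0,0,0,0],
    [0,0,0,0,0,0,0],
    [0,0,0,0,0,0,0],
  ],
  force=35,
)

```text
time_s: 38.15
ee_pos: [0.5783, 0.0567, 0.0586]
eef_rot: [3.14, 0.002, 0.088]
force: [0.6, -0.1, 0.6]
grip_width: 0.0113
grip_force: 35.0
```

```bash
python3 - <<'E'
from h import *
caddy()
carry(-60,-69)
E
```

```text
top [ 531.8 -211.5] [ 48.4 188. ] 3.11 0.1041
scene [ 530.7 -212.7] [ 55.6 188.4] 3.67 0.1017
--carry
at [0.5783 0.0566 0.0586] open 0.011 F [1.5 1.1 1.4] t 38.25
[0, -0.0003, 0.0, -0.0301, 0.0, 0.0, 0.0], [0, -0.0003, 0.0, -0.0301, 0.0, 0.0, 0.0], [0, -0.0002, 0.0001, -0.0301, 0.001, 0.001, 0.001], [0, -0.0002, 0.0, -0.0301, 0.0, 0.0, 0.0], [0, -0.0003, 0.0, -0.03, 0.001, 0.001, 0.001], 
[0, -0.227, 6.2929, -0.0065, -0.001, 0.075, 0.003], [0, -0.2073, 6.2936, -0.0165, -0.001, 0.074, 0.003], [0, -0.1869, 6.2942, -0.0248, -0.001, 0.075, 0.003], [0, -0.1658, 6.2947, -0.0318, -0.001, 0.074, 0.003], [0, -0.1444, 6.2952, -0.037, -0.002, 0.075, 0.003], [0, -0.1228, 6.2957, -0.0344, -0.001, 0.074, 0.003], [0, -0.1013, 6.2961, -0.0364, -0.002, 0.075, 0.003], [0, -0.0799, 6.2964, -0.0306, -0.001, 0.074, 0.003], [0, -0.0588, 6.2966, -0.0294, -0.002, 0.075, 0.003], [0, -0.038, 6.2968, -0.0205, -0.001, 0.074, 0.003], [0, -0.0178, 6.2969, -0.0162, -0.002, 0.075, 0.003], 
[0, -0.0137, 0.0, 0.0128, 0.0, 0.0, 0.0], [0, -0.0137, 0.0, 0.0128, 0.0, 0.0, 0.0], [0, -0.0137, 0.0, 0.0128, 0.0, 0.0, 0.0], [0, -0.0137, 0.0, 0.0128, 0.0, 0.0, 0.0], [0, -0.0137, 0.0, 0.0128, 0.0, 0.0, 0.0], [0, -0.0137, 0.0, 0.0128, 0.0, 0.0, 0.0], [0, -0.0138, 0.0, 0.0127, 0.0, 0.0, 0.0], [0, -0.0137, 0.0, 0.0128, 0.0, 0.0, 0.0], 
end [  4.0216 -69.1244   0.1275]
```

Emit:
servo_tool(
  plan=[
    [0,0,0,-0.01,0,0,0],
    [0,0,0,-0.02,0,0,0],
    [0,0,0,-0.03,0,0,0],
    [0,0,0,-0.03,0,0,0],
    [0,0,0,-0.03,0,0,0],
    [0,0,0,-0.03,0,0,0],
    [0,0,0,-0.01,0,0,0],
    [0,0,0,0,0,0,0],
  ],
)

```text
time_s: 39.25
ee_pos: [0.5783, 0.057, 0.2181]
eef_rot: [3.14, 0.002, 0.088]
force: [-0.1, 0.6, -0.9]
grip_width: 0.0111
grip_force: 35.0
```

```bash
sed -i 's/\[.0106,cy,.1555+dz\]/[.0106,cy\/1000,.1555+dz]/; s/^CAD=.*/CAD=np.array([.5318,-.2115,0]);CY=.054/' h.py
sed -i "s/(e+\[0,0,.15\],D,5,0),(u,T,11,0),(d,T,8,0)/(u,T,16,0),(d,T,8,0)/" h.py
cat >> h.py <<'E'
def held(): # points of a tool below the fingers, from the scene camera
    o=ctrl.get_obs();r=R.from_euler('xyz',o['eef_rot']);G=o['ee_pos']-GO*r.apply([0,0,1])
    P=cloud(cam('scene')).reshape(-1,3);q=P[(np.linalg.norm(P-G,axis=1)<.165)&(P[:,2]<G[2]-.03)&(P[:,2]>.125)]
    print('G',G.round(4),len(q))
    if len(q)>8:
        c=np.median(q,0);d=np.linalg.svd(q-q.mean(0))[2][0];d*=np.sign(d[2]);print('axis',d.round(3),'low',q[q[:,2].argmin()].round(4))
E
python3 - <<'E'
from h import *
held();carry(-60,-69)
E
```

```text
G [0.5784 0.0571 0.2591] 102
axis [0.127 0.618 0.775] low [ 0.5058 -0.0101  0.128 ]
--carry
at [0.578  0.057  0.2172] open 0.0108 F [ 0.5  0.1 -0.9] t 39.3
[0, -0.002, 0.0209, -0.0037, -0.001, 0.051, 0.002], [0, -0.0017, 0.0209, -0.0038, -0.001, 0.052, 0.002], [0, -0.0015, 0.0209, -0.0039, -0.001, 0.051, 0.002], [0, -0.0013, 0.0209, -0.0039, -0.001, 0.052, 0.002], [0, -0.001, 0.0209, -0.0039, -0.001, 0.051, 0.002], [0, -0.0008, 0.0209, -0.004, -0.001, 0.052, 0.002], [0, -0.0005, 0.0209, -0.004, -0.001, 0.051, 0.002], [0, -0.0003, 0.0209, -0.004, -0.001, 0.052, 0.002], [0, 0.0, 0.0209, -0.004, -0.001, 0.051, 0.002], [0, 0.0002, 0.0209, -0.0039, 0.0, 0.052, 0.002], [0, 0.0005, 0.0209, -0.0039, -0.001, 0.051, 0.002], [0, 0.0007, 0.0209, -0.0039, 0.0, 0.052, 0.002], [0, 0.0009, 0.0209, -0.0038, -0.001, 0.051, 0.002], [0, 0.0012, 0.0209, -0.0038, -0.001, 0.052, 0.003], [0, 0.0014, 0.0209, -0.0037, 0.0, 0.051, 0.002], [0, 0.0017, 0.0209, -0.0035, -0.001, 0.052, 0.003], 
[0, -0.0137, 0.0, 0.0128, 0.0, 0.0, 0.0], [0, -0.0137, 0.0, 0.0128, 0.0, 0.0, 0.0], [0, -0.0137, 0.0, 0.0128, 0.0, 0.0, 0.0], [0, -0.0137, 0.0, 0.0128, 0.0, 0.0, 0.0], [0, -0.0137, 0.0, 0.0128, 0.0, 0.0, 0.0], [0, -0.0137, 0.0, 0.0127, 0.0, 0.0, 0.0], [0, -0.0138, 0.0, 0.0128, 0.0, 0.0, 0.0], [0, -0.0137, 0.0, 0.0127, 0.0, 0.0, 0.0], 
end [ 0.576  -0.2782  0.1276]
```

Emit:
servo_tool(
  plan=[
    [0,-0.002,0.021,-0.0037,0,0.051,0.002],
    [0,-0.0017,0.021,-0.0038,0,0.052,0.002],
    [0,-0.0015,0.021,-0.004,0,0.051,0.002],
    [0,-0.0013,0.021,-0.004,0,0.052,0.002],
    [0,-0.001,0.021,-0.004,0,0.051,0.002],
    [0,-0.0008,0.021,-0.004,0,0.052,0.002],
    [0,-0.0005,0.021,-0.004,0,0.051,0.002],
    [0,-0.0003,0.021,-0.004,0,0.052,0.002],
  ],
)

```text
time_s: 40.3
ee_pos: [0.5769, -0.1122, 0.2466]
eef_rot: [-3.14, -0.409, 0.071]
force: [-0.6, -0.5, -1.0]
grip_width: 0.011
grip_force: 35.0
```

Emit:
servo_tool(
  plan=[
    [0,0,0.0209,-0.004,0,0.051,0.002],
    [0,0,0.0209,-0.004,0,0.052,0.002],
    [0,0.0005,0.0209,-0.004,0,0.051,0.002],
    [0,0.0007,0.0209,-0.004,0,0.052,0.002],
    [0,0.001,0.0209,-0.004,0,0.051,0.002],
    [0,0.0012,0.0209,-0.004,0,0.052,0.003],
    [0,0.0014,0.0209,-0.0037,0,0.051,0.002],
    [0,0.0017,0.0209,-0.0035,0,0.052,0.003],
  ],
)

```text
time_s: 41.3
ee_pos: [0.576, -0.28, 0.2755]
eef_rot: [-3.122, -0.821, 0.043]
force: [0.5, -0.4, -0.3]
grip_width: 0.0113
grip_force: 35.0
```

```bash
python3 - <<'E'
from h import *
held();print(ctrl.get_obs()['qpos'].round(2));caddy()
d,T=ppose(-69);rows([(d,T,8,0)])
E
```

```text
G [ 0.546  -0.2821  0.3034] 178
axis [ 0.168 -0.01   0.986] low [ 0.5258 -0.281   0.1563]
[-0.77  0.12  1.75  0.82  0.84  0.33]
top [ 530.6 -186.4] [ 48.4 137.7] 3.25 0.1043
scene [ 533.  -212.4] [ 55.9 188.4] 2.98 0.102
at [ 0.5757 -0.2799  0.2752] open 0.0108 F [ 0.9 -0.  -0.8] t 41.45
[0, -0.0134, 0.0, 0.0126, -0.001, 0.0, -0.001], [0, -0.0134, 0.0, 0.0127, -0.001, 0.0, -0.001], [0, -0.0135, 0.0, 0.0126, -0.001, 0.0, -0.001], [0, -0.0134, 0.0, 0.0127, -0.002, 0.0, -0.001], [0, -0.0135, -0.0001, 0.0126, -0.001, 0.0, -0.001], [0, -0.0134, -0.0001, 0.0127, -0.002, 0.0, -0.001], [0, -0.0135, -0.0001, 0.0126, -0.001, 0.001, -0.001], [0, -0.0134, -0.0001, 0.0127, -0.002, 0.0, -0.002], 
end [ 0.5761 -0.2782  0.1275]
```

Emit:
servo_tool(
  plan=[
    [0,-0.0134,0,0.0127,-0.001,0,-0.001],
    [0,-0.0134,0,0.0127,-0.001,0,-0.001],
    [0,-0.0134,0,0.0127,-0.001,0,-0.001],
    [0,-0.0134,0,0.0127,-0.001,0,-0.001],
    [0,-0.0134,0,0.0127,-0.001,0,-0.001],
    [0,-0.0134,0,0.0127,-0.001,0,-0.001],
    [0,-0.0134,0,0.0127,-0.001,0,-0.001],
    [0,-0.0134,0,0.0127,-0.001,0,-0.001],
  ],
)

```text
time_s: 42.45
ee_pos: [0.5777, -0.2771, 0.1282]
eef_rot: [-3.14, -0.82, 0.058]
force: [0.1, -0.0, -1.0]
grip_width: 0.0112
grip_force: 35.0
```

Emit:
servo_tool(
  plan=[
    [0,0,0,0,0,0,0],
    [24,0,0,0,0,0,0],
    [24,0,0,0,0,0,0],
    [24,0,0,0,0,0,0],
    [24,0,0,-0.015,0,0,0],
    [24,0,0,-0.03,0,0,0],
    [24,0,0,-0.04,0,0,0],
    [24,0,0,-0.04,0,0,0],
  ],
)

```text
time_s: 43.45
ee_pos: [0.4848, -0.2835, 0.2158]
eef_rot: [3.142, -0.821, 0.057]
force: [-0.3, -0.0, 0.4]
grip_width: 0.0226
grip_force: 0.0
```

```bash
cat >> h.py <<'E'
def stand(cy):
    q=CAD+R.from_euler('z',CY).apply([0,cy/1000,0]);P=cloud(cam('scene')).reshape(-1,3)
    s=P[(abs(P[:,1]-q[1])<.022)&(abs(P[:,0]-q[0])<.06)&(P[:,2]>.112)&(P[:,2]<.2)]
    if len(s)<8: print('stand',cy,'few',len(s));return
    d=np.linalg.svd(s-s.mean(0))[2][0];d*=np.sign(d[2]);print('stand',cy,len(s),'mean',s.mean(0).round(4),'axis',d.round(3),'top',s[:,2].max().round(4))
def pick(y,n=12):
    e,D=gpose(y);print('--pick');rows([(e+[0,0,.10],D,n,32),(e,D,4,32)])
E
python3 - <<'E'
from h import *
stand(-69);caddy();print(ctrl.get_obs()['eef_rot'])
pick(-20)
E
```

```text
stand -69 100 mean [ 0.5619 -0.284   0.1452] axis [ 0.181 -0.013  0.983] top 0.1743
top [ 531.8 -199.4] [ 48.1 163.9] 4.3 0.1031
scene [ 531.2 -212.4] [ 55.4 188.6] 2.92 0.1016
[ 3.13798179 -0.82308982  0.0581708 ]
--pick
at [ 0.4856 -0.2845  0.2164] open 0.0227 F [ 0.3 -0.8  0.4] t 43.6
[32, 0.0027, -0.0313, 0.0099, 0.001, -0.069, -0.002], [32, 0.0035, -0.0313, 0.0097, 0.001, -0.069, -0.002], [32, 0.0042, -0.0313, 0.0094, 0.001, -0.068, -0.002], [32, 0.0049, -0.0313, 0.0092, 0.001, -0.069, -0.002], [32, 0.0056, -0.0312, 0.0088, 0.001, -0.068, -0.003], [32, 0.0063, -0.0312, 0.0085, 0.001, -0.069, -0.002], [32, 0.0069, -0.0312, 0.0081, 0.001, -0.068, -0.003], [32, 0.0075, -0.0311, 0.0076, 0.001, -0.069, -0.002], [32, 0.0081, -0.0311, 0.0071, 0.002, -0.068, -0.003], [32, 0.0086, -0.0311, 0.0066, 0.001, -0.069, -0.002], [32, 0.0091, -0.0311, 0.006, 0.002, -0.068, -0.003], [32, 0.0096, -0.031, 0.0054, 0.001, -0.069, -0.003], 
[32, 0.0, 0.0, 0.025, 0.0, 0.0, 0.0], [32, 0.0, 0.0, 0.025, 0.0, 0.0, 0.0], [32, 0.0, 0.0, 0.025, 0.0, 0.0, 0.0], [32, 0.0, -0.0001, 0.025, 0.0, 0.0, 0.0], 
end [0.5738 0.0966 0.059 ]
```

Emit:
servo_tool(
  plan=[
    [32,0.0027,-0.0313,0.01,0.001,-0.069,-0.002],
    [32,0.0035,-0.0313,0.0097,0.001,-0.069,-0.002],
    [32,0.0042,-0.0313,0.0094,0.001,-0.068,-0.002],
    [32,0.005,-0.0313,0.0092,0.001,-0.069,-0.002],
    [32,0.0056,-0.0312,0.0088,0.001,-0.068,-0.003],
    [32,0.0063,-0.0312,0.0085,0.001,-0.069,-0.002],
    [32,0.007,-0.0312,0.008,0.001,-0.068,-0.003],
    [32,0.0075,-0.0311,0.0076,0.001,-0.069,-0.002],
  ],
)

```text
time_s: 44.6
ee_pos: [0.5451, -0.0277, 0.1761]
eef_rot: [3.14, -0.27, 0.078]
force: [-0.8, -0.5, -0.5]
grip_width: 0.0301
grip_force: 0.0
```

Emit:
servo_tool(
  plan=[
    [32,0.008,-0.0311,0.007,0.002,-0.068,-0.003],
    [32,0.0086,-0.0311,0.0066,0.001,-0.069,-0.002],
    [32,0.009,-0.0311,0.006,0.002,-0.068,-0.003],
    [32,0.0096,-0.031,0.0054,0.001,-0.069,-0.003],
    [32,0,0,0,0,0,0],
    [32,0,0,0.025,0,0,0],
    [32,0,0,0.025,0,0,0],
    [32,0,0,0,0,0,0],
  ],
)

```text
time_s: 45.6
ee_pos: [0.5724, 0.0974, 0.1063]
eef_rot: [-3.139, 0.005, 0.089]
force: [-0.1, -0.1, -0.5]
grip_width: 0.0297
grip_force: 0.0
```

```bash
python3 - <<'E'
from h import *
e,D=gpose(-20);rows([(e,D,4,32)])
E
```

```text
at [0.5724 0.0974 0.1063] open 0.0297 F [-0.1 -0.1 -0.5] t 45.6
[32, 0.0004, 0.0003, 0.0118, -0.001, 0.001, 0.001], [32, 0.0004, 0.0003, 0.0118, -0.001, 0.001, 0.0], [32, 0.0003, 0.0002, 0.0118, 0.0, 0.001, 0.001], [32, 0.0003, 0.0002, 0.0119, -0.001, 0.002, 0.0], 
end [0.5737 0.0966 0.059 ]
```

Emit:
servo_tool(
  plan=[
    [32,0.0004,0.0002,0.0118,0,0.001,0],
    [32,0.0004,0.0002,0.0118,0,0.001,0],
    [32,0.0004,0.0002,0.0118,0,0.001,0],
    [32,0.0002,0.0002,0.0118,0,0.001,0],
    [0,0,0,0,0,0,0],
    [0,0,0,0,0,0,0],
    [0,0,0,0,0,0,0],
    [0,0,0,0,0,0,0],
  ],
)

```text
time_s: 46.6
ee_pos: [0.5752, 0.0973, 0.0613]
eef_rot: [-3.139, -0.003, 0.089]
force: [0.4, 0.5, 0.5]
grip_width: 0.0115
grip_force: 35.0
```

Emit:
servo_tool(
  plan=[
    [0,0,0,0,0,0,0],
    [0,0,0,-0.02,0,0,0],
    [0,0,0,-0.03,0,0,0],
    [0,0,0,-0.03,0,0,0],
    [0,0,0,-0.03,0,0,0],
    [0,0,0,-0.03,0,0,0],
    [0,0,0,-0.02,0,0,0],
    [0,0,0,0,0,0,0],
  ],
)

```text
time_s: 47.6
ee_pos: [0.5751, 0.0968, 0.2221]
eef_rot: [-3.139, -0.005, 0.089]
force: [1.0, -0.4, -2.3]
grip_width: 0.0113
grip_force: 35.0
```

```bash
python3 - <<'E'
from h import *
caddy();carry(-20,-23)
E
```

```text
top [ 531.3 -212.2] [ 47.8 188.8] 3.04 0.1042
scene [ 531.9 -212.7] [ 54.3 187.8] 2.86 0.1019
--carry
at [0.5744 0.0967 0.2199] open 0.0112 F [-0.6  0.3 -1.4] t 47.7
[0, -0.0019, 0.0205, -0.0037, -0.001, 0.051, 0.002], [0, -0.0016, 0.0205, -0.0037, -0.001, 0.051, 0.002], [0, -0.0014, 0.0205, -0.0038, -0.001, 0.051, 0.002], [0, -0.0012, 0.0205, -0.0038, -0.001, 0.051, 0.002], [0, -0.0009, 0.0205, -0.0039, -0.001, 0.051, 0.002], [0, -0.0007, 0.0205, -0.0039, -0.001, 0.051, 0.002], [0, -0.0005, 0.0205, -0.0039, -0.001, 0.051, 0.002], [0, -0.0002, 0.0205, -0.0039, -0.001, 0.051, 0.002], [0, 0.0, 0.0205, -0.0039, -0.001, 0.051, 0.002], [0, 0.0003, 0.0205, -0.0038, -0.001, 0.051, 0.002], [0, 0.0005, 0.0205, -0.0038, -0.001, 0.051, 0.002], [0, 0.0007, 0.0205, -0.0037, -0.001, 0.052, 0.002], [0, 0.001, 0.0205, -0.0037, -0.001, 0.051, 0.002], [0, 0.0012, 0.0205, -0.0036, -0.001, 0.052, 0.002], [0, 0.0014, 0.0206, -0.0035, -0.001, 0.051, 0.002], [0, 0.0016, 0.0205, -0.0034, -0.001, 0.052, 0.001], 
[0, -0.0137, 0.0, 0.0128, 0.0, 0.0, 0.0], [0, -0.0137, 0.0, 0.0128, 0.0, 0.0, 0.0], [0, -0.0137, 0.0, 0.0128, 0.0, 0.0, 0.0], [0, -0.0137, 0.0, 0.0128, 0.0, 0.0, 0.0], [0, -0.0137, 0.0, 0.0128, 0.0, 0.0, 0.0], [0, -0.0137, 0.0, 0.0128, 0.0, 0.0, 0.0], [0, -0.0137, 0.0, 0.0127, 0.0, 0.0, 0.0], [0, -0.0138, 0.0, 0.0128, 0.0, 0.0, 0.0], 
end [ 0.5735 -0.2323  0.1275]
```

Include the small -0.001 about x this time.

Emit:
servo_tool(
  plan=[
    [0,-0.002,0.0205,-0.0037,-0.001,0.051,0.002],
    [0,-0.0016,0.0205,-0.0037,-0.001,0.051,0.002],
    [0,-0.0014,0.0205,-0.0038,-0.001,0.051,0.002],
    [0,-0.0012,0.0205,-0.0038,-0.001,0.051,0.002],
    [0,-0.001,0.0205,-0.004,-0.001,0.051,0.002],
    [0,-0.0007,0.0205,-0.004,-0.001,0.051,0.002],
    [0,-0.0005,0.0205,-0.004,-0.001,0.051,0.002],
    [0,-0.0002,0.0205,-0.004,-0.001,0.051,0.002],
  ],
)

```text
time_s: 48.7
ee_pos: [0.5734, -0.0684, 0.2489]
eef_rot: [3.14, -0.41, 0.072]
force: [0.6, 0.3, -0.9]
grip_width: 0.0112
grip_force: 35.0
```

Emit:
servo_tool(
  plan=[
    [0,0,0.0205,-0.004,-0.001,0.051,0.002],
    [0,0.0003,0.0205,-0.0038,-0.001,0.051,0.002],
    [0,0.0005,0.0205,-0.0038,-0.001,0.051,0.002],
    [0,0.0007,0.0205,-0.0037,-0.001,0.052,0.002],
    [0,0.001,0.0205,-0.0037,-0.001,0.051,0.002],
    [0,0.0012,0.0205,-0.0036,-0.001,0.052,0.002],
    [0,0.0014,0.0206,-0.0035,-0.001,0.051,0.002],
    [0,0.0016,0.0205,-0.0034,-0.001,0.052,0.001],
  ],
)

```text
time_s: 49.7
ee_pos: [0.573, -0.2328, 0.2776]
eef_rot: [-3.14, -0.821, 0.053]
force: [1.1, -1.2, -0.6]
grip_width: 0.0113
grip_force: 35.0
```

```bash
python3 - <<'E'
from h import *
held();stand(-69)
d,T=ppose(-23);rows([(d,T,8,0)])
E
```

```text
G [ 0.543  -0.2345  0.3055] 256
axis [-0.089  0.299  0.95 ] low [ 0.5645 -0.2807  0.1499]
stand -69 102 mean [ 0.5617 -0.2839  0.1444] axis [ 0.183 -0.014  0.983] top 0.175
at [ 0.5725 -0.2336  0.2769] open 0.0111 F [-0.5  0.5 -0.4] t 49.8
[0, -0.0136, -0.0001, 0.0128, 0.0, 0.0, 0.0], [0, -0.0135, -0.0001, 0.0128, 0.0, 0.0, 0.0], [0, -0.0136, -0.0001, 0.0129, 0.0, 0.0, 0.0], [0, -0.0135, -0.0001, 0.0128, 0.0, 0.0, -0.001], [0, -0.0136, -0.0002, 0.0129, 0.0, 0.0, 0.0], [0, -0.0135, -0.0002, 0.0128, 0.0, 0.0, -0.001], [0, -0.0136, -0.0001, 0.0129, 0.0, 0.0, 0.0], [0, -0.0135, -0.0002, 0.0128, 0.0, 0.0, -0.001], 
end [ 0.5736 -0.2323  0.1276]
```

Emit:
servo_tool(
  plan=[
    [0,-0.0135,0,0.0128,0,0,0],
    [0,-0.0135,0,0.0128,0,0,0],
    [0,-0.0135,0,0.0128,0,0,0],
    [0,-0.0135,0,0.0128,0,0,0],
    [0,-0.0135,0,0.0128,0,0,0],
    [0,-0.0135,0,0.0128,0,0,0],
    [0,-0.0135,0,0.0128,0,0,0],
    [0,-0.0135,0,0.0128,0,0,0],
  ],
)

```text
time_s: 50.8
ee_pos: [0.5746, -0.2311, 0.1286]
eef_rot: [-3.14, -0.819, 0.054]
force: [0.8, -0.3, -0.8]
grip_width: 0.0112
grip_force: 35.0
```

Emit:
servo_tool(
  plan=[
    [0,0,0,0,0,0,0],
    [24,0,0,0,0,0,0],
    [24,0,0,0,0,0,0],
    [24,0,0,0,0,0,0],
    [24,0,0,-0.015,0,0,0],
    [24,0,0,-0.03,0,0,0],
    [24,0,0,-0.04,0,0,0],
    [24,0,0,-0.04,0,0,0],
  ],
)

```text
time_s: 51.8
ee_pos: [0.4819, -0.237, 0.2165]
eef_rot: [3.141, -0.821, 0.055]
force: [0.4, -0.6, 0.5]
grip_width: 0.0223
grip_force: 0.0
```

```bash
python3 - <<'E'
from h import *
stand(-69);stand(-23);caddy()
pick(20)
E
```

```text
stand -69 103 mean [ 0.5617 -0.2841  0.1448] axis [ 0.187 -0.017  0.982] top 0.1722
stand -23 95 mean [ 0.5583 -0.2342  0.1448] axis [0.194 0.017 0.981] top 0.1725
top [ 531.8 -211.7] [ 48.5 188.2] 2.96 0.1038
scene [ 533.4 -212.7] [ 55.4 188.4] 4.34 0.1019
--pick
at [ 0.4832 -0.2376  0.216 ] open 0.0224 F [-0.8  1.1 -1.1] t 52.0
[32, 0.0026, -0.0307, 0.0097, 0.001, -0.069, -0.003], [32, 0.0034, -0.0307, 0.0096, 0.001, -0.068, -0.003], [32, 0.0041, -0.0307, 0.0093, 0.001, -0.069, -0.002], [32, 0.0048, -0.0307, 0.0091, 0.001, -0.068, -0.003], [32, 0.0055, -0.0307, 0.0087, 0.001, -0.069, -0.002], [32, 0.0062, -0.0306, 0.0084, 0.001, -0.068, -0.003], [32, 0.0068, -0.0306, 0.0079, 0.002, -0.069, -0.003], [32, 0.0074, -0.0306, 0.0075, 0.001, -0.068, -0.002], [32, 0.008, -0.0305, 0.007, 0.002, -0.069, -0.003], [32, 0.0085, -0.0305, 0.0065, 0.001, -0.068, -0.002], [32, 0.0091, -0.0305, 0.006, 0.002, -0.069, -0.003], [32, 0.0095, -0.0305, 0.0054, 0.001, -0.068, -0.002], 
[32, 0.0, 0.0, 0.025, 0.0, 0.0, 0.0], [32, 0.0, 0.0, 0.025, 0.0, 0.0, 0.0], [32, 0.0, 0.0, 0.025, 0.0, 0.0, 0.0], [32, 0.0, 0.0, 0.025, 0.0, 0.0, 0.0], 
end [0.5703 0.1364 0.059 ]
```

Emit:
servo_tool(
  plan=[
    [32,0.0026,-0.0307,0.0097,0.001,-0.069,-0.003],
    [32,0.0034,-0.0307,0.0096,0.001,-0.068,-0.003],
    [32,0.004,-0.0307,0.0093,0.001,-0.069,-0.002],
    [32,0.0048,-0.0307,0.009,0.001,-0.068,-0.003],
    [32,0.0055,-0.0307,0.0087,0.001,-0.069,-0.002],
    [32,0.0062,-0.0306,0.0084,0.001,-0.068,-0.003],
    [32,0.0068,-0.0306,0.008,0.002,-0.069,-0.003],
    [32,0.0074,-0.0306,0.0075,0.001,-0.068,-0.002],
  ],
)

```text
time_s: 53.0
ee_pos: [0.5413, 0.0141, 0.1763]
eef_rot: [3.138, -0.27, 0.079]
force: [-0.7, -1.0, -0.5]
grip_width: 0.0301
grip_force: 0.0
```

Emit:
servo_tool(
  plan=[
    [32,0.008,-0.0305,0.007,0.002,-0.069,-0.003],
    [32,0.0085,-0.0305,0.0065,0.001,-0.068,-0.002],
    [32,0.009,-0.0305,0.006,0.002,-0.069,-0.003],
    [32,0.0095,-0.0305,0.0054,0.001,-0.068,-0.002],
    [32,0,0,0,0,0,0],
    [32,0,0,0.025,0,0,0],
    [32,0,0,0.025,0,0,0],
    [32,0,0,0,0,0,0],
  ],
)

```text
time_s: 54.0
ee_pos: [0.5686, 0.1367, 0.1066]
eef_rot: [-3.141, 0.004, 0.088]
force: [-0.5, -1.1, 0.7]
grip_width: 0.0301
grip_force: 0.0
```

```bash
python3 - <<'E'
from h import *
e,D=gpose(20);rows([(e,D,4,32)])
E
```

```text
at [0.5686 0.1367 0.1066] open 0.0301 F [-0.5 -1.1  0.7] t 54.0
[32, 0.0005, 0.0001, 0.0119, 0.0, 0.001, 0.0], [32, 0.0004, 0.0001, 0.0119, 0.0, 0.001, 0.0], [32, 0.0004, 0.0001, 0.0119, -0.001, 0.001, 0.001], [32, 0.0005, 0.0002, 0.0118, 0.0, 0.001, 0.0], 
end [0.5703 0.1364 0.059 ]
```

Emit:
servo_tool(
  plan=[
    [32,0.0004,0,0.0119,0,0.001,0],
    [32,0.0004,0,0.0119,0,0.001,0],
    [32,0.0004,0,0.0119,0,0.001,0],
    [32,0.0004,0,0.0119,0,0.001,0],
    [0,0,0,0,0,0,0],
    [0,0,0,0,0,0,0],
    [0,0,0,0,0,0,0],
    [0,0,0,0,0,0,0],
  ],
)

```text
time_s: 55.0
ee_pos: [0.5717, 0.1373, 0.0615]
eef_rot: [-3.14, -0.004, 0.087]
force: [0.5, 0.4, 0.6]
grip_width: 0.0112
grip_force: 35.0
```

Emit:
servo_tool(
  plan=[
    [0,0,0,0,0,0,0],
    [0,0,0,-0.02,0,0,0],
    [0,0,0,-0.03,0,0,0],
    [0,0,0,-0.03,0,0,0],
    [0,0,0,-0.03,0,0,0],
    [0,0,0,-0.03,0,0,0],
    [0,0,0,-0.02,0,0,0],
    [0,0,0,0,0,0,0],
  ],
)

```text
time_s: 56.0
ee_pos: [0.5714, 0.1371, 0.2222]
eef_rot: [-3.14, -0.006, 0.087]
force: [-0.0, 0.0, -2.2]
grip_width: 0.0112
grip_force: 35.0
```

```bash
python3 - <<'E'
from h import *
caddy();carry(20,23)
E
```

```text
top [ 529.8 -174. ] [ 48.6 113. ] 3.4 0.1041
scene [ 532.2 -212.5] [ 53.7 188.2] 2.9 0.102
--carry
at [0.5707 0.1369 0.22  ] open 0.0109 F [-0.4 -0.6 -1.7] t 56.1
[0, -0.0017, 0.0201, -0.0036, -0.001, 0.051, 0.002], [0, -0.0015, 0.0201, -0.0037, -0.001, 0.051, 0.002], [0, -0.0013, 0.0201, -0.0037, -0.001, 0.051, 0.002], [0, -0.001, 0.0202, -0.0038, -0.001, 0.051, 0.002], [0, -0.0008, 0.0202, -0.0038, -0.001, 0.051, 0.002], [0, -0.0006, 0.0202, -0.0038, -0.001, 0.051, 0.002], [0, -0.0003, 0.0202, -0.0038, -0.001, 0.051, 0.002], [0, -0.0001, 0.0202, -0.0038, -0.001, 0.051, 0.002], [0, 0.0001, 0.0202, -0.0038, -0.001, 0.051, 0.002], [0, 0.0004, 0.0201, -0.0038, -0.001, 0.051, 0.002], [0, 0.0006, 0.0202, -0.0037, -0.001, 0.051, 0.002], [0, 0.0008, 0.0202, -0.0037, -0.001, 0.051, 0.002], [0, 0.001, 0.0201, -0.0036, -0.001, 0.051, 0.002], [0, 0.0013, 0.0202, -0.0035, -0.001, 0.052, 0.002], [0, 0.0015, 0.0201, -0.0034, 0.0, 0.051, 0.002], [0, 0.0017, 0.0202, -0.0034, -0.001, 0.052, 0.002], 
[0, -0.0137, 0.0, 0.0128, 0.0, 0.0, 0.0], [0, -0.0137, 0.0, 0.0128, 0.0, 0.0, 0.0], [0, -0.0137, 0.0, 0.0128, 0.0, 0.0, 0.0], [0, -0.0137, 0.0, 0.0128, 0.0, 0.0, 0.0], [0, -0.0137, 0.0, 0.0128, 0.0, 0.0, 0.0], [0, -0.0137, 0.0, 0.0128, 0.0, 0.0, 0.0], [0, -0.0138, 0.0, 0.0128, 0.0, 0.0, 0.0], [0, -0.0137, 0.0, 0.0128, 0.0, 0.0, 0.0], 
end [ 0.5711 -0.1864  0.1275]
```

Emit:
servo_tool(
  plan=[
    [0,-0.0017,0.0201,-0.0036,-0.001,0.051,0.002],
    [0,-0.0015,0.0201,-0.0037,-0.001,0.051,0.002],
    [0,-0.0013,0.0201,-0.0037,-0.001,0.051,0.002],
    [0,-0.001,0.0202,-0.0038,-0.001,0.051,0.002],
    [0,-0.0008,0.0202,-0.0038,-0.001,0.051,0.002],
    [0,-0.0006,0.0202,-0.0038,-0.001,0.051,0.002],
    [0,-0.0003,0.0202,-0.0038,-0.001,0.051,0.002],
    [0,0,0.0202,-0.0038,-0.001,0.051,0.002],
  ],
)

```text
time_s: 57.1
ee_pos: [0.5708, -0.0254, 0.2485]
eef_rot: [3.138, -0.411, 0.071]
force: [-0.3, 0.5, -1.3]
grip_width: 0.0109
grip_force: 35.0
```

Emit:
servo_tool(
  plan=[
    [0,0,0.0202,-0.0038,-0.001,0.051,0.002],
    [0,0.0004,0.0202,-0.0038,-0.001,0.051,0.002],
    [0,0.0006,0.0202,-0.0037,-0.001,0.051,0.002],
    [0,0.0008,0.0202,-0.0037,-0.001,0.051,0.002],
    [0,0.001,0.0202,-0.0036,-0.001,0.051,0.002],
    [0,0.0013,0.0202,-0.0035,-0.001,0.052,0.002],
    [0,0.0015,0.0202,-0.0034,0,0.051,0.002],
    [0,0.0017,0.0202,-0.0034,-0.001,0.052,0.002],
  ],
)

```text
time_s: 58.1
ee_pos: [0.5708, -0.1872, 0.2772]
eef_rot: [-3.14, -0.821, 0.051]
force: [0.2, 0.5, -1.1]
grip_width: 0.0106
grip_force: 35.0
```

```bash
python3 - <<'E'
from h import *
d,T=ppose(23);rows([(d,T,8,0)])
caddy()
E
```

```text
at [ 0.5708 -0.1872  0.2772] open 0.0106 F [ 0.2  0.5 -1.1] t 58.1
[0, -0.0137, -0.0001, 0.0128, 0.0, 0.0, 0.0], [0, -0.0137, -0.0001, 0.0128, 0.0, 0.0, 0.0], [0, -0.0137, -0.0001, 0.0128, 0.0, 0.0, 0.0], [0, -0.0136, -0.0001, 0.0128, 0.0, 0.0, 0.0], [0, -0.0137, -0.0001, 0.0127, 0.0, 0.0, 0.0], [0, -0.0136, -0.0001, 0.0128, 0.0, 0.0, -0.001], [0, -0.0137, 0.0, 0.0127, 0.0, -0.001, 0.0], [0, -0.0136, -0.0001, 0.0128, 0.0, 0.0, -0.001], 
end [ 0.5711 -0.1863  0.1275]
top [ 529.3 -158. ] [46.6 80.5] 3.92 0.1038
scene [ 532.6 -212.5] [ 54.7 189. ] 3.64 0.1019
```

Emit:
servo_tool(
  plan=[
    [0,-0.0136,0,0.0128,0,0,0],
    [0,-0.0136,0,0.0128,0,0,0],
    [0,-0.0136,0,0.0128,0,0,0],
    [0,-0.0136,0,0.0128,0,0,0],
    [0,-0.0136,0,0.0128,0,0,0],
    [0,-0.0136,0,0.0128,0,0,0],
    [0,-0.0136,0,0.0128,0,0,0],
    [0,-0.0136,0,0.0128,0,0,0],
  ],
)

```text
time_s: 59.2
ee_pos: [0.5719, -0.1855, 0.1277]
eef_rot: [-3.14, -0.819, 0.053]
force: [0.6, 0.0, -1.2]
grip_width: 0.0107
grip_force: 35.0
```

Emit:
servo_tool(
  plan=[
    [0,0,0,0,0,0,0],
    [24,0,0,0,0,0,0],
    [24,0,0,0,0,0,0],
    [24,0,0,0,0,0,0],
    [24,0,0,-0.015,0,0,0],
    [24,0,0,-0.03,0,0,0],
    [24,0,0,-0.04,0,0,0],
    [24,0,0,-0.04,0,0,0],
  ],
)

```text
time_s: 60.2
ee_pos: [0.4798, -0.1913, 0.2152]
eef_rot: [3.142, -0.821, 0.053]
force: [-0.3, -1.2, 0.7]
grip_width: 0.0227
grip_force: 0.0
```

```bash
python3 - <<'E'
from h import *
stand(-69);stand(-23);stand(23)
# tilt about case x so that the body leans to -y (tool points to +y and down)
a=.25
D=CR*R.from_euler('x',a)*CR.inv()*dn(.0862);print(D.apply([0,0,1]).round(3))
e=eeG(case(46,60,100),D);b=-D.apply([0,0,1])
rows([(e+.1*b,D,12,32),(e,D,4,32)])
# lid surface near y>107
c=cam('scene');Q=CR.inv().apply((cloud(c).reshape(-1,3)-C0))*1000
m=(abs(Q[:,0])<80)&(Q[:,1]>95)&(Q[:,1]<260)&(Q[:,2]>150)
for z in(170,200,230,260,290):
    s=Q[m&(abs(Q[:,2]-z)<8)]
    if len(s): print(z,np.percentile(s[:,1],[2,25,50,75,98]).round(0))
E
```

```text
stand -69 100 mean [ 0.5617 -0.2845  0.1449] axis [ 0.185 -0.013  0.983] top 0.1738
stand -23 95 mean [ 0.558  -0.2341  0.1449] axis [0.194 0.024 0.981] top 0.173
stand 23 93 mean [ 0.5565 -0.1907  0.1456] axis [0.182 0.014 0.983] top 0.1725
[-0.021  0.246 -0.969]
at [ 0.4807 -0.1922  0.2159] open 0.0221 F [-0.2 -0.1  0.1] t 60.35
[32, 0.0024, -0.0291, 0.0097, 0.021, -0.069, 0.006], [32, 0.003, -0.0289, 0.0102, 0.021, -0.069, 0.006], [32, 0.0035, -0.0287, 0.0105, 0.021, -0.069, 0.006], [32, 0.0041, -0.0285, 0.0109, 0.021, -0.068, 0.006], [32, 0.0046, -0.0283, 0.0112, 0.021, -0.069, 0.006], [32, 0.0053, -0.0281, 0.0114, 0.021, -0.068, 0.006], [32, 0.0059, -0.0279, 0.0117, 0.021, -0.069, 0.006], [32, 0.0065, -0.0276, 0.0118, 0.021, -0.068, 0.006], [32, 0.0071, -0.0274, 0.0119, 0.021, -0.069, 0.006], [32, 0.0078, -0.0272, 0.012, 0.021, -0.068, 0.006], [32, 0.0085, -0.0271, 0.012, 0.021, -0.069, 0.006], [32, 0.0091, -0.0268, 0.0119, 0.021, -0.068, 0.006], 
[32, 0.0, 0.0, 0.025, 0.0, 0.0, 0.0], [32, 0.0, 0.0, 0.025, 0.0, 0.0, 0.0], [32, 0.0, 0.0, 0.025, 0.0, 0.0, 0.0], [32, 0.0, 0.0, 0.025, 0.0, 0.0, 0.0], 
end [0.566  0.1863 0.0603]
170 [156. 159. 160. 161. 164.]
200 [162. 164. 166. 167. 169.]
230 [167. 170. 171. 172. 175.]
260 [173. 175. 177. 216. 223.]
290 [144. 152. 162. 174. 184.]
```

Emit:
servo_tool(
  plan=[
    [32,0.0024,-0.029,0.0097,0.021,-0.069,0.006],
    [32,0.003,-0.029,0.0102,0.021,-0.069,0.006],
    [32,0.0035,-0.0287,0.0105,0.021,-0.069,0.006],
    [32,0.004,-0.0285,0.011,0.021,-0.068,0.006],
    [32,0.0046,-0.0283,0.0112,0.021,-0.069,0.006],
    [32,0.0053,-0.028,0.0114,0.021,-0.068,0.006],
    [32,0.006,-0.028,0.0117,0.021,-0.069,0.006],
    [32,0.0065,-0.0276,0.0118,0.021,-0.068,0.006],
  ],
)

```text
time_s: 61.4
ee_pos: [0.5392, 0.0468, 0.1739]
eef_rot: [-2.967, -0.267, 0.054]
force: [0.8, -1.2, 0.6]
grip_width: 0.0304
grip_force: 0.0
```

Emit:
servo_tool(
  plan=[
    [32,0.007,-0.0274,0.012,0.021,-0.069,0.006],
    [32,0.0078,-0.0272,0.012,0.021,-0.068,0.006],
    [32,0.0085,-0.027,0.012,0.021,-0.069,0.006],
    [32,0.009,-0.0268,0.012,0.021,-0.068,0.006],
    [32,0,0,0,0,0,0],
    [32,0,0,0.025,0,0,0],
    [32,0,0,0.025,0,0,0],
    [32,0,0,0,0,0,0],
  ],
)

```text
time_s: 62.4
ee_pos: [0.5651, 0.1752, 0.1053]
eef_rot: [-2.889, 0.005, 0.088]
force: [-0.2, -0.7, -0.4]
grip_width: 0.0299
grip_force: 0.0
```

```bash
cat >> h.py <<'E'
D4=CR*R.from_euler('x',.25)*CR.inv()*dn(.0862)
E4=eeG(case(46,60,100),D4)
E
python3 - <<'E'
from h import *
rows([(E4,D4,4,32)])
P=cloud(cam('scene'));Q=CR.inv().apply(P.reshape(-1,3)-C0)*1000
m=(abs(Q[:,1]-60)<14)&(Q[:,0]>30)&(Q[:,0]<68)&(Q[:,2]>88)&(Q[:,2]<125);print(m.sum(),Q[m].mean(0).round(1) if m.any() else 0)
E
```

```text
at [0.5651 0.1752 0.1053] open 0.0299 F [-0.2 -0.7 -0.4] t 62.4
[32, 0.0005, 0.0001, 0.0116, -0.001, 0.001, 0.0], [32, 0.0005, 0.0001, 0.0116, -0.001, 0.002, 0.0], [32, 0.0005, 0.0002, 0.0116, 0.0, 0.001, 0.0], [32, 0.0005, 0.0001, 0.0115, -0.001, 0.002, 0.0], 
end [0.566  0.1863 0.0603]
45 [ 49.4  55.9 105. ]
```

Emit:
servo_tool(
  plan=[
    [32,0.0005,0,0.0116,0,0.001,0],
    [32,0.0005,0,0.0116,0,0.001,0],
    [32,0.0005,0,0.0116,0,0.001,0],
    [32,0.0005,0,0.0116,0,0.001,0],
    [0,0,0,0,0,0,0],
    [0,0,0,0,0,0,0],
    [0,0,0,0,0,0,0],
    [0,0,0,0,0,0,0],
  ],
)

```text
time_s: 63.45
ee_pos: [0.5676, 0.1863, 0.0628]
eef_rot: [-2.89, -0.003, 0.086]
force: [1.7, -4.1, -1.0]
grip_width: 0.0117
grip_force: 34.4
```

Emit:
servo_tool(
  plan=[
    [0,0,0,0,0,0,0],
    [0,0,-0.005,-0.02,0,0,0],
    [0,0,-0.0074,-0.029,0,0,0],
    [0,0,-0.0074,-0.029,0,0,0],
    [0,0,0,-0.03,0,0,0],
    [0,0,0,-0.03,0,0,0],
    [0,0,0,-0.02,0,0,0],
    [0,0,0,0,0,0,0],
  ],
)

```text
time_s: 64.45
ee_pos: [0.569, 0.1668, 0.2217]
eef_rot: [-2.888, -0.004, 0.086]
force: [-0.5, -0.9, -2.2]
grip_width: 0.0112
grip_force: 35.0
```

```bash
python3 - <<'E'
from h import *
caddy()
M=dn(CY,.82)*dn(.0862).inv();T=M*D4
def pp(dz): return eeG(CAD+R.from_euler('z',CY).apply([.0106,.069,.1555+dz]),T)
rows([(pp(.15),T,16,0)])
E
```

```text
top [ 531.6 -211.9] [ 48.1 188.5] 2.93 0.1034
scene [ 533.2 -212.6] [ 52.9 188. ] 3.2 0.1023
at [0.5683 0.1669 0.2196] open 0.0112 F [-0.2 -0.5 -1.1] t 64.55
[0, -0.0017, 0.017, -0.0082, -0.001, 0.05, -0.011], [0, -0.0014, 0.017, -0.0083, -0.001, 0.05, -0.011], [0, -0.0012, 0.017, -0.0083, -0.001, 0.05, -0.011], [0, -0.001, 0.017, -0.0083, -0.001, 0.05, -0.011], [0, -0.0008, 0.017, -0.0084, -0.001, 0.05, -0.011], [0, -0.0005, 0.017, -0.0084, -0.001, 0.05, -0.011], [0, -0.0003, 0.017, -0.0084, -0.001, 0.05, -0.011], [0, -0.0001, 0.017, -0.0084, -0.001, 0.05, -0.011], [0, 0.0002, 0.017, -0.0084, -0.001, 0.05, -0.011], [0, 0.0004, 0.017, -0.0083, -0.001, 0.05, -0.011], [0, 0.0006, 0.017, -0.0083, -0.001, 0.05, -0.011], [0, 0.0009, 0.017, -0.0082, -0.001, 0.05, -0.011], [0, 0.0011, 0.017, -0.0082, -0.001, 0.05, -0.011], [0, 0.0013, 0.017, -0.0081, -0.001, 0.05, -0.011], [0, 0.0015, 0.0171, -0.008, -0.001, 0.05, -0.01], [0, 0.0017, 0.017, -0.0078, -0.002, 0.051, -0.011], 
end [ 0.5671 -0.1303  0.2784]
```

Emit:
servo_tool(
  plan=[
    [0,-0.0017,0.017,-0.0082,-0.001,0.05,-0.011],
    [0,-0.0014,0.017,-0.0083,-0.001,0.05,-0.011],
    [0,-0.0012,0.017,-0.0083,-0.001,0.05,-0.011],
    [0,-0.001,0.017,-0.0083,-0.001,0.05,-0.011],
    [0,-0.0008,0.017,-0.0084,-0.001,0.05,-0.011],
    [0,-0.0005,0.017,-0.0084,-0.001,0.05,-0.011],
    [0,-0.0003,0.017,-0.0084,-0.001,0.05,-0.011],
    [0,0,0.017,-0.0084,-0.001,0.05,-0.011],
  ],
)

```text
time_s: 65.55
ee_pos: [0.5677, 0.0176, 0.2488]
eef_rot: [-2.893, -0.411, 0.072]
force: [0.1, -0.5, -0.9]
grip_width: 0.0107
grip_force: 35.0
```

Emit:
servo_tool(
  plan=[
    [0,0,0.017,-0.0084,-0.001,0.05,-0.011],
    [0,0.0004,0.017,-0.0083,-0.001,0.05,-0.011],
    [0,0.0006,0.017,-0.0083,-0.001,0.05,-0.011],
    [0,0.0009,0.017,-0.0082,-0.001,0.05,-0.011],
    [0,0.0011,0.017,-0.0082,-0.001,0.05,-0.011],
    [0,0.0013,0.017,-0.0081,-0.001,0.05,-0.011],
    [0,0.0015,0.017,-0.008,-0.001,0.05,-0.01],
    [0,0.0017,0.017,-0.0078,-0.002,0.051,-0.011],
  ],
)

```text
time_s: 66.55
ee_pos: [0.567, -0.1307, 0.2782]
eef_rot: [-2.891, -0.822, 0.053]
force: [1.3, -0.7, -1.0]
grip_width: 0.0108
grip_force: 35.0
```

```bash
python3 - <<'E'
from h import *
M=dn(CY,.82)*dn(.0862).inv();T=M*D4
def pp(dz): return eeG(CAD+R.from_euler('z',CY).apply([.0106,.069,.1555+dz]),T)
rows([(pp(0),T,8,0)])
G=CAD+R.from_euler('z',CY).apply([.0106,.069,.3])
P=cloud(cam('scene')).reshape(-1,3)
q=P[(abs(P[:,1]-G[1])<.022)&(abs(P[:,0]-G[0]+.01)<.05)&(P[:,2]<.27)&(P[:,2]>.13)]
d=np.linalg.svd(q-q.mean(0))[2][0];print(len(q),d.round(3)*np.sign(d[2]),q[q[:,2].argmin()].round(4))
E
```

```text
at [ 0.567  -0.1307  0.2782] open 0.0108 F [ 1.3 -0.7 -1. ] t 66.55
[0, -0.0137, 0.0031, 0.0124, 0.0, 0.0, 0.0], [0, -0.0137, 0.0031, 0.0124, 0.0, 0.0, 0.0], [0, -0.0137, 0.0031, 0.0124, 0.0, 0.0, 0.0], [0, -0.0137, 0.0031, 0.0124, 0.0, 0.0, 0.0], [0, -0.0137, 0.0032, 0.0124, 0.0, 0.0, 0.0], [0, -0.0137, 0.0031, 0.0123, 0.0, -0.001, 0.0], [0, -0.0137, 0.0032, 0.0124, 0.0, 0.0, 0.0], [0, -0.0137, 0.0031, 0.0123, 0.0, -0.001, 0.0], 
end [ 0.5671 -0.1303  0.1284]
160 [ 0.204 -0.13   0.97 ] [ 0.5149 -0.124   0.1615]
```

The last punch leans slightly in y, so I'll shift the target to keep its tip clear of the cell wall.

```bash
python3 - <<'E'
from h import *
M=dn(CY,.82)*dn(.0862).inv();T=M*D4
p=eeG(CAD+R.from_euler('z',CY).apply([.0106,.069,.1555]),T)+[.003,-.012,0]
rows([(p+[0,0,.14],T,2,0),(p,T,8,0)])
print(T.inv().apply([0,0,1]).round(3))
E
```

```text
at [ 0.5668 -0.1322  0.2779] open 0.0113 F [-0.4  0.7 -3.6] t 66.6
[0, -0.0025, 0.0061, 0.0028, 0.0, -0.002, 0.0], [0, -0.0026, 0.006, 0.0028, 0.001, -0.002, -0.001], 
[0, -0.0128, 0.003, 0.0116, 0.0, 0.0, 0.0], [0, -0.0128, 0.0029, 0.0116, 0.0, 0.0, 0.0], [0, -0.0128, 0.003, 0.0116, 0.0, 0.0, 0.0], [0, -0.0128, 0.0029, 0.0116, 0.0, 0.0, 0.0], [0, -0.0128, 0.003, 0.0116, 0.0, 0.0, 0.0], [0, -0.0128, 0.0029, 0.0115, 0.0, 0.0, 0.0], [0, -0.0128, 0.003, 0.0116, 0.0, 0.0, 0.0], [0, -0.0127, 0.0029, 0.0115, 0.0, 0.0, 0.0], 
end [ 0.5701 -0.1423  0.1284]
[ 0.731 -0.169 -0.661]
```

Emit:
servo_tool(
  plan=[
    [0,-0.0025,0.006,0.0028,0,-0.002,0],
    [0,-0.0025,0.006,0.0028,0,-0.002,0],
    [0,-0.0147,0.0034,0.0133,0,0,0],
    [0,-0.0147,0.0034,0.0133,0,0,0],
    [0,-0.0147,0.0034,0.0133,0,0,0],
    [0,-0.0147,0.0034,0.0133,0,0,0],
    [0,-0.0147,0.0034,0.0133,0,0,0],
    [0,-0.0147,0.0034,0.0133,0,0,0],
  ],
)

```text
time_s: 67.6
ee_pos: [0.5705, -0.1402, 0.1482]
eef_rot: [-2.893, -0.816, 0.057]
force: [0.2, -1.0, -1.4]
grip_width: 0.011
grip_force: 35.0
```

Emit:
servo_tool(
  plan=[
    [0,-0.0137,0.003,0.0124,0,0,0],
    [0,0,0,0,0,0,0],
    [22,0,0,0,0,0,0],
    [22,0,0,0,0,0,0],
    [22,0,0,0,0,0,0],
    [22,0,0,-0.015,0,0,0],
    [22,0,0,-0.03,0,0,0],
    [22,0,0,-0.03,0,0,0],
  ],
)

```text
time_s: 68.6
ee_pos: [0.5172, -0.1624, 0.1814]
eef_rot: [-2.894, -0.817, 0.057]
force: [0.1, 0.4, -1.0]
grip_width: 0.0203
grip_force: 0.0
```

```bash
python3 - <<'E'
from h import *
o=ctrl.get_obs();print(o['force'].round(1),o['ee_pos'],o['eef_rot'],o['qpos'].round(2))
for c in(-69,-23,23,69): stand(c)
caddy()
c=cam('scene','s9')
E
```

```text
[ 0.1  0.4 -1. ] [ 0.51716996 -0.16235403  0.18143443] [-2.89417587 -0.817291    0.05660352] [-0.76  0.09  2.03  1.03  0.92  0.03]
stand -69 98 mean [ 0.5617 -0.2844  0.1445] axis [ 0.187 -0.018  0.982] top 0.1743
stand -23 94 mean [ 0.5584 -0.2342  0.1451] axis [0.201 0.026 0.979] top 0.1737
stand 23 166 mean [ 0.5545 -0.1842  0.1477] axis [-0.274 -0.06   0.96 ] top 0.1996
stand 69 13 mean [ 0.5422 -0.1621  0.1319] axis [-0.617  0.014  0.787] top 0.1952
top [ 527.5 -140.9] [46.4 46.2] 2.16 0.1032
scene [ 532.  -212.9] [ 55.7 187.9] 3.38 0.1026
```

```bash
python3 - <<'E'
from h import *
D=dn(.0862)
rows([((.47,-.16,.33),dn(.07,.6),6,35),((.5472,.3294,.35),D,18,35),((.5472,.3294,.2325),D,6,35)])
E
```

```text
at [ 0.5185 -0.1616  0.1797] open 0.0207 F [ 1.   0.2 -0.1] t 68.95
[35, 0.0127, -0.0064, -0.0221, -0.04, -0.036, 0.003], [35, 0.0119, -0.0055, -0.0228, -0.04, -0.036, 0.003], [35, 0.0111, -0.0046, -0.0234, -0.04, -0.036, 0.003], [35, 0.0102, -0.0037, -0.024, -0.04, -0.036, 0.002], [35, 0.0093, -0.0028, -0.0245, -0.039, -0.036, 0.003], [35, 0.0085, -0.0018, -0.0249, -0.04, -0.037, 0.002], 
[35, 0.0057, -0.0268, 0.0026, 0.0, -0.033, -0.001], [35, 0.0058, -0.0268, 0.0024, 0.0, -0.033, -0.001], [35, 0.0059, -0.0268, 0.0022, 0.0, -0.033, -0.001], [35, 0.006, -0.0268, 0.002, 0.0, -0.033, -0.001], [35, 0.0061, -0.0268, 0.0018, 0.0, -0.033, -0.001], [35, 0.0062, -0.0268, 0.0016, 0.0, -0.033, -0.001], [35, 0.0063, -0.0268, 0.0014, 0.0, -0.033, -0.001], [35, 0.0064, -0.0268, 0.0012, 0.0, -0.034, -0.001], [35, 0.0064, -0.0268, 0.0009, 0.001, -0.033, -0.001], [35, 0.0065, -0.0268, 0.0007, 0.0, -0.034, -0.001], [35, 0.0065, -0.0268, 0.0005, 0.001, -0.033, -0.001], [35, 0.0066, -0.0267, 0.0003, 0.0, -0.034, -0.001], [35, 0.0066, -0.0267, 0.0001, 0.001, -0.033, -0.001], [35, 0.0066, -0.0267, -0.0001, 0.0, -0.034, -0.001], [35, 0.0067, -0.0267, -0.0003, 0.001, -0.033, -0.001], [35, 0.0067, -0.0267, -0.0005, 0.0, -0.034, 0.0], [35, 0.0066, -0.0268, -0.0007, 0.001, -0.033, -0.001], [35, 0.0066, -0.0267, -0.0008, 0.0, -0.034, 0.0], 
[35, 0.0, 0.0, 0.0196, 0.0, 0.0, 0.0], [35, 0.0, 0.0, 0.0196, 0.0, 0.0, 0.0], [35, 0.0, 0.0, 0.0196, 0.0, 0.0, 0.0], [35, 0.0, 0.0, 0.0196, 0.0, 0.0, 0.0], [35, 0.0, 0.0, 0.0195, 0.0, 0.0, 0.0], [35, 0.0, -0.0001, 0.0196, 0.0, 0.0, 0.0], 
end [0.5472 0.3294 0.2325]
```

Emit:
servo_tool(
  plan=[
    [22,0.0127,-0.0064,-0.022,-0.04,-0.036,0.003],
    [22,0.012,-0.0055,-0.0228,-0.04,-0.036,0.003],
    [22,0.011,-0.0046,-0.0234,-0.04,-0.036,0.003],
    [35,0.01,-0.0037,-0.024,-0.04,-0.036,0.002],
    [35,0.0093,-0.0028,-0.0245,-0.039,-0.036,0.003],
    [35,0.0085,-0.0018,-0.025,-0.04,-0.037,0.002],
    [35,0.0057,-0.0268,0.0026,0,-0.033,-0.001],
    [35,0.0058,-0.0268,0.0024,0,-0.033,-0.001],
  ],
)

```text
time_s: 69.95
ee_pos: [0.4785, -0.1049, 0.3323]
eef_rot: [3.14, -0.533, 0.073]
force: [0.6, -0.4, -0.9]
grip_width: 0.033
grip_force: 0.0
```

Emit:
servo_tool(
  plan=[
    [35,0.006,-0.0268,0.0022,0,-0.033,-0.001],
    [35,0.006,-0.0268,0.002,0,-0.033,-0.001],
    [35,0.006,-0.0268,0.0018,0,-0.033,-0.001],
    [35,0.0062,-0.0268,0.0016,0,-0.033,-0.001],
    [35,0.0063,-0.0268,0.0014,0,-0.033,-0.001],
    [35,0.0064,-0.0268,0.0012,0,-0.034,-0.001],
    [35,0.0064,-0.0268,0.001,0.001,-0.033,-0.001],
    [35,0.0065,-0.0268,0.0007,0,-0.034,-0.001],
  ],
)

```text
time_s: 70.95
ee_pos: [0.5127, 0.1134, 0.3405]
eef_rot: [3.137, -0.266, 0.081]
force: [-0.9, -0.2, -0.3]
grip_width: 0.0328
grip_force: 0.0
```

```bash
python3 - <<'E'
from h import *
for c in(-69,-23,23,69): stand(c)
caddy()
c=cam('scene','s10')
a=cv2.imread('pics/s10.png')[130:330,120:380];cv2.imwrite('pics/s10c.png',cv2.resize(a,None,fx=3,fy=3,interpolation=cv2.INTER_CUBIC))
D=dn(.0862)
rows([((.5472,.3294,.35),D,8,35),((.5472,.3294,.2325),D,7,35)])
E
```

```text
stand -69 102 mean [ 0.5616 -0.2843  0.1445] axis [ 0.19  -0.02   0.982] top 0.1735
stand -23 96 mean [ 0.5584 -0.2341  0.145 ] axis [0.197 0.016 0.98 ] top 0.1733
stand 23 158 mean [ 0.5575 -0.1836  0.1454] axis [ 0.209 -0.026  0.978] top 0.1736
stand 69 10 mean [ 0.5511 -0.1625  0.1217] axis [ 0.118 -0.084  0.989] top 0.1322
top [ 527.7 -161.8] [46.1 88.3] 1.07 0.1045
scene [ 532.6 -212.4] [ 56.2 188.8] 3.86 0.1022
at [0.5124 0.1112 0.3411] open 0.0327 F [-0.   0.5  0.1] t 71.3
[35, 0.0066, -0.0268, 0.0005, 0.001, -0.034, -0.001], [35, 0.0066, -0.0268, 0.0003, 0.001, -0.034, -0.001], [35, 0.0066, -0.0269, 0.0002, 0.001, -0.033, -0.001], [35, 0.0067, -0.0268, 0.0, 0.0, -0.034, -0.001], [35, 0.0067, -0.0268, -0.0003, 0.001, -0.033, -0.001], [35, 0.0067, -0.0268, -0.0005, 0.0, -0.034, -0.001], [35, 0.0067, -0.0269, -0.0007, 0.001, -0.033, 0.0], [35, 0.0067, -0.0268, -0.0009, 0.0, -0.034, -0.001], 
[35, 0.0, 0.0, 0.0168, 0.0, 0.0, 0.0], [35, 0.0, 0.0, 0.0168, 0.0, 0.0, 0.0], [35, 0.0, 0.0, 0.0168, 0.0, 0.0, 0.0], [35, 0.0, 0.0, 0.0168, 0.0, 0.0, 0.0], [35, 0.0, 0.0, 0.0168, 0.0, 0.0, 0.0], [35, 0.0, 0.0, 0.0168, 0.0, 0.0, 0.0], [35, 0.0, 0.0, 0.0167, 0.0, 0.0, 0.0], 
end [0.5472 0.3294 0.2325]
```

View pics/s10c.png

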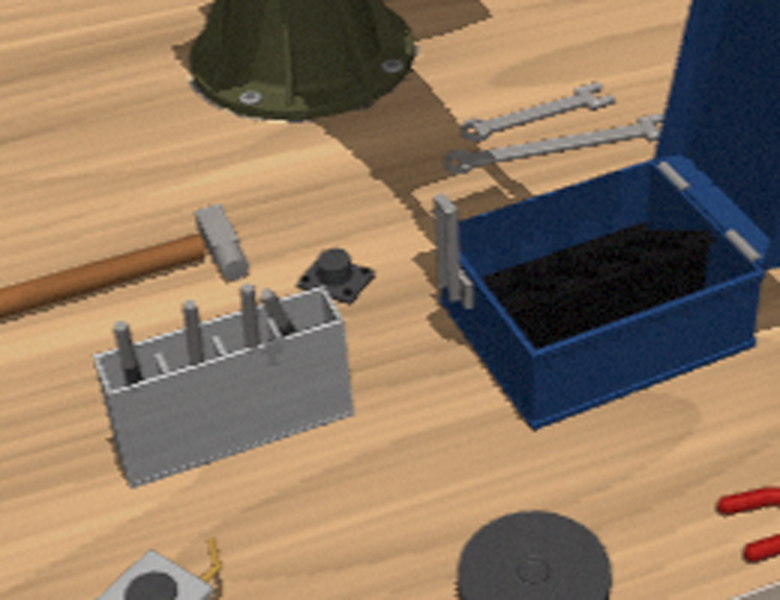

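All four tools stand in their own cells; the fourth leans on its partition, and the cell geometry limits that to about 25°. The case is empty. Now for the lid handle.

Emit:
servo_tool(
  plan=[
    [35,0.0066,-0.0268,0.0005,0,-0.034,-0.001],
    [35,0.0066,-0.0268,0.0003,0.001,-0.034,-0.001],
    [35,0.0066,-0.0268,0.0002,0.001,-0.033,-0.001],
    [35,0.0067,-0.0268,0,0,-0.034,-0.001],
    [35,0.0067,-0.0268,-0.0003,0.001,-0.033,-0.001],
    [35,0.0067,-0.0268,-0.0005,0,-0.034,-0.001],
    [35,0.0067,-0.0269,-0.0007,0.001,-0.033,0],
    [35,0.0067,-0.0268,-0.001,0,-0.034,-0.001],
  ],
)

```text
time_s: 72.3
ee_pos: [0.5476, 0.3299, 0.3503]
eef_rot: [3.141, 0.001, 0.086]
force: [-0.2, 0.3, 0.6]
grip_width: 0.0327
grip_force: 0.0
```

```bash
python3 - <<'E'
from h import *
D=dn(.0862)
rows([((.5472,.3294,.2325),D,8,35)])
for n in('scene','wrist'):
    Q=CR.inv().apply((cloud(cam(n)).reshape(-1,3)-C0))*1000
    m=(Q[:,0]>5)&(Q[:,0]<75)&(Q[:,1]>205)&(Q[:,1]<245)&(Q[:,2]>235)&(Q[:,2]<300)
    print(n,m.sum());
    if m.any(): print(Q[m].mean(0).round(1),Q[m].min(0).round(1),Q[m].max(0).round(1))
E
```

```text
at [0.5476 0.3299 0.3503] open 0.0327 F [-0.2  0.3  0.6] t 72.3
[35, 0.0, 0.0, 0.0147, 0.0, 0.0, 0.0], [35, 0.0, 0.0001, 0.0147, 0.0, 0.0, 0.0], [35, -0.0001, 0.0, 0.0147, 0.0, 0.0, 0.0], [35, 0.0, 0.0001, 0.0147, 0.0, 0.0, 0.0], [35, -0.0001, 0.0, 0.0148, 0.0, 0.0, 0.0], [35, 0.0, 0.0001, 0.0147, 0.0, 0.0, 0.0], [35, -0.0001, 0.0, 0.0148, 0.0, 0.001, 0.0], [35, 0.0, 0.0001, 0.0147, 0.001, 0.0, -0.001], 
end [0.5472 0.3294 0.2325]
scene 91
[ 40.1 218.1 266.6] [  5.2 213.1 260. ] [ 74.6 224.3 271.5]
wrist 665
[ 41.  222.3 267.1] [  5.2 217.8 262.8] [ 74.6 227.2 269.8]
```

Emit:
servo_tool(
  plan=[
    [35,0,-0.0035,0,0,0,0],
    [35,0,-0.0035,0,0,0,0],
    [35,0,0,0.025,0,0,0],
    [35,0,0,0.025,0,0,0],
    [35,0,0,0.025,0,0,0],
    [35,0,0,0.025,0,0,0],
    [35,0,0,0.022,0,0,0],
    [35,0,0,0,0,0,0],
  ],
)

```text
time_s: 73.4
ee_pos: [0.5461, 0.336, 0.2272]
eef_rot: [3.14, 0.002, 0.086]
force: [0.2, 0.7, 0.5]
grip_width: 0.0329
grip_force: 0.0
```

Emit:
servo_tool(
  plan=[
    [0,0,0,0,0,0,0],
    [0,0,0,0,0,0,0],
    [0,0,0,0,0,0,0],
    [0,0,0,0,0,0,0],
    [0,0,0,0,0,0,0],
    [0,0,0,0,0,0,0],
    [0,0,0,0,0,0,0],
    [0,0,0,0,0,0,0],
  ],
  force=15,
)

```text
time_s: 74.4
ee_pos: [0.5468, 0.3373, 0.229]
eef_rot: [-3.141, -0.001, 0.087]
force: [-0.7, 4.9, 5.6]
grip_width: 0.0094
grip_force: 15.0
```

```bash
python3 - <<'E'
from h import *
D=dn(.0862)
o=ctrl.get_obs();e=CR.inv().apply(o['ee_pos']-C0)*1000;print(e.round(1),o['grip_width'])
h=lambda t:np.array([-196*np.cos(t)+81*np.sin(t),196*np.sin(t)+81*np.cos(t)])
n=24;w=[]
for i in range(1,n+1):
    d=h(1.75*(1-i/n))-h(1.75); w.append((case(e[0],e[1]+d[0],e[2]+d[1]),D,1,0))
rows(w)
E
```

```text
[ 39.9 222.1 229. ] 0.009393248821142161
at [0.5468 0.3373 0.229 ] open 0.0094 F [-0.7  4.9  5.6] t 74.4
[0, 0.0, 0.0133, -0.0079, 0.0, -0.001, 0.001], 
[0, 0.0, 0.0138, -0.0069, 0.0, 0.0, 0.0], 
[0, 0.0, 0.0143, -0.0058, 0.0, 0.0, 0.0], 
[0, 0.0, 0.0147, -0.0048, 0.0, 0.0, 0.0], 
[0, 0.0, 0.0151, -0.0038, 0.0, 0.0, 0.0], 
[0, 0.0, 0.0152, -0.0026, 0.0, 0.0, 0.0], 
[0, 0.0, 0.0154, -0.0015, 0.0, 0.0, 0.0], 
[0, 0.0, 0.0154, -0.0004, 0.0, 0.0, 0.0], 
[0, 0.0, 0.0155, 0.0008, 0.0, 0.0, 0.0], 
[0, 0.0001, 0.0153, 0.0019, 0.0, 0.0, 0.0], 
[0, 0.0, 0.0152, 0.003, 0.0, 0.0, 0.0], 
[0, 0.0, 0.0149, 0.004, 0.0, 0.0, 0.0], 
[0, 0.0, 0.0146, 0.0052, 0.0, 0.0, 0.0], 
[0, 0.0, 0.0141, 0.0062, 0.0, 0.0, 0.0], 
[0, 0.0, 0.0137, 0.0072, 0.0, 0.0, 0.0], 
[0, 0.0, 0.0131, 0.0082, 0.0, 0.0, 0.0], 
[0, 0.0, 0.0125, 0.0092, 0.0, 0.0, 0.0], 
[0, 0.0, 0.0118, 0.01, 0.0, 0.0, 0.0], 
[0, 0.0, 0.011, 0.0108, 0.0, 0.0, 0.0], 
[0, 0.0, 0.0102, 0.0117, 0.0, 0.0, 0.0], 
[0, 0.0, 0.0093, 0.0123, 0.0, 0.0, 0.0], 
[0, 0.0, 0.0084, 0.013, 0.0, 0.0, 0.0], 
[0, 0.0, 0.0074, 0.0135, 0.0, 0.0, 0.0], 
[0, 0.0, 0.0064, 0.0141, 0.0, 0.0, 0.0], 
end [0.5736 0.0278 0.1316]
```

Emit:
servo_tool(
  plan=[
    [0,0,0.0133,-0.008,0,0,0],
    [0,0,0.0138,-0.007,0,0,0],
    [0,0,0.0143,-0.0058,0,0,0],
    [0,0,0.0147,-0.0048,0,0,0],
    [0,0,0.015,-0.0038,0,0,0],
    [0,0,0.0152,-0.0026,0,0,0],
    [0,0,0.0154,-0.0015,0,0,0],
    [0,0,0.0154,-0.0004,0,0,0],
  ],
)

```text
time_s: 75.4
ee_pos: [0.5567, 0.2188, 0.2618]
eef_rot: [3.14, 0.001, 0.086]
force: [-1.0, 1.4, -0.2]
grip_width: 0.0092
grip_force: 15.0
```

Emit:
servo_tool(
  plan=[
    [0,0,0.0155,0.0008,0,0,0],
    [0,0,0.0153,0.002,0,0,0],
    [0,0,0.0152,0.003,0,0,0],
    [0,0,0.015,0.004,0,0,0],
    [0,0,0.0146,0.0052,0,0,0],
    [0,0,0.014,0.0062,0,0,0],
    [0,0,0.0137,0.0072,0,0,0],
    [0,0,0.013,0.0082,0,0,0],
  ],
)

```text
time_s: 76.4
ee_pos: [0.5669, 0.1032, 0.2251]
eef_rot: [3.14, 0.001, 0.086]
force: [0.1, 0.1, -2.7]
grip_width: 0.0093
grip_force: 15.0
```

Emit:
servo_tool(
  plan=[
    [0,0,0.0125,0.0092,0,0,0],
    [0,0,0.0118,0.01,0,0,0],
    [0,0,0.011,0.0108,0,0,0],
    [0,0,0.0102,0.0117,0,0,0],
    [0,0,0.0093,0.0123,0,0,0],
    [0,0,0.0084,0.013,0,0,0],
    [0,0,0.0074,0.0135,0,0,0],
    [0,0,0.0064,0.014,0,0,0],
  ],
)

```text
time_s: 77.4
ee_pos: [0.5737, 0.0279, 0.1309]
eef_rot: [-3.141, -0.001, 0.086]
force: [-5.1, 28.5, 27.5]
grip_width: 0.0099
grip_force: 15.0
```

```bash
python3 - <<'E'
from h import *
o=ctrl.get_obs();print((CR.inv().apply(o['ee_pos']-C0)*1000).round(1),o['force'].round(1))
P=cloud(cam('scene'));Q=CR.inv().apply((P.reshape(-1,3)-C0))*1000
m=(abs(Q[:,0]-40)<40)&(abs(Q[:,1])<60)&(Q[:,2]>100)&(Q[:,2]<180);print('lid z',np.median(Q[m][:,2]),np.polyfit(Q[m][:,1],Q[m][:,2],1))
E
```

```text
[ 40.1 -88.3 130.9] [-5.1 28.5 27.5]
lid z 126.73091681150517 [-4.07690836e-03  1.26889999e+02]
```

Emit:
servo_tool(
  plan=[
    [40,0,0,0,0,0,0],
    [40,0,0,0,0,0,0],
    [40,0,0,0,0,0,0],
    [40,0,0,0,0,0,0],
    [40,0,0,-0.025,0,0,0],
    [40,0,0,-0.03,0,0,0],
    [40,0,0,-0.03,0,0,0],
    [0,0,0,0,0,0,0],
  ],
)

```text
time_s: 78.45
ee_pos: [0.5743, 0.0273, 0.2185]
eef_rot: [3.14, -0.004, 0.086]
force: [-0.3, 0.4, 0.4]
grip_width: 0.0306
grip_force: 0.0
```

```bash
python3 - <<'E'
from h import *
D=dn(.0862)
Q=CR.inv().apply((cloud(cam('scene')).reshape(-1,3)-C0))*1000
m=(abs(Q[:,0]-40)<40)&(abs(Q[:,1])<60)&(Q[:,2]>100)&(Q[:,2]<180);print('lid z',np.median(Q[m][:,2]))
m=(Q[:,2]>147)&(Q[:,2]<163)&(Q[:,0]>-60)&(Q[:,0]<-3)&(Q[:,1]>-75)&(Q[:,1]<15)
for s,n in((Q[m&(Q[:,0]<-32)],'knob'),(Q[m&(Q[:,0]>-28)],'pin')):
    if len(s): print(n,len(s),s.mean(0).round(1),s.min(0).round(1),s.max(0).round(1))
rows([(case(-46,-14,215),D,5,0),(case(-46,-14,126),D,6,0),(case(-46,-48,126),D,6,0)])
E
```

```text
lid z 126.79671930485358
knob 36 [-42.3 -33.5 156. ] [-50.  -38.5 147.5] [-35.9 -26.  162.6]
pin 24 [-13.2  -6.5 155.3] [-19.4 -10.7 147.2] [ -8.2  -2.  162.7]
at [0.5737 0.0274 0.2166] open 0.0268 F [ 0.6  0.1 -0.1] t 78.5
[0, -0.0172, -0.015, 0.0003, 0.0, 0.0, 0.0], [0, -0.0172, -0.015, 0.0003, 0.0, 0.0, 0.0], [0, -0.0172, -0.015, 0.0003, 0.0, 0.0, 0.0], [0, -0.0172, -0.015, 0.0003, 0.001, 0.0, 0.0], [0, -0.0171, -0.0149, 0.0003, 0.0, -0.001, 0.0], 
[0, 0.0, 0.0, 0.0148, 0.0, 0.0, 0.0], [0, 0.0, 0.0, 0.0148, 0.0, 0.0, 0.0], [0, 0.0, 0.0, 0.0148, 0.0, 0.0, 0.0], [0, 0.0, 0.0, 0.0149, 0.0, 0.0, 0.0], [0, 0.0, 0.0, 0.0148, 0.0, 0.0, 0.0], [0, 0.0, -0.0001, 0.0149, 0.0, 0.0, 0.0], 
[0, 0.0, 0.0057, 0.0, 0.0, 0.0, 0.0], [0, 0.0, 0.0057, 0.0, 0.0, 0.0, 0.0], [0, 0.0, 0.0057, 0.0, 0.0, 0.0, 0.0], [0, 0.0, 0.0056, 0.0, 0.0, 0.0, 0.0], [0, 0.0, 0.0057, 0.0, 0.0, 0.0, 0.0], [0, 0.0, 0.0056, 0.0, 0.0, 0.0, 0.0], 
end [0.4845 0.0608 0.126 ]
```

Emit:
servo_tool(
  plan=[
    [0,-0.0172,-0.015,0,0,0,0],
    [0,-0.0172,-0.015,0,0,0,0],
    [0,-0.0172,-0.015,0,0,0,0],
    [0,-0.0172,-0.015,0,0,0,0],
    [0,-0.0172,-0.015,0,0,0,0],
    [0,0,0,0.03,0,0,0],
    [0,0,0,0.03,0,0,0],
    [0,0,0,0.03,0,0,0],
  ],
)

```text
time_s: 79.5
ee_pos: [0.4807, 0.0946, 0.1244]
eef_rot: [3.14, 0.001, 0.087]
force: [-0.6, 2.7, 0.9]
grip_width: 0.0005
grip_force: 1.1
```

Emit:
servo_tool(
  plan=[
    [0,0,0,0,0,0,0],
    [0,0,0.006,0,0,0,0],
    [0,0,0.006,0,0,0,0],
    [0,0,0.006,0,0,0,0],
    [0,0,0.006,0,0,0,0],
    [0,0,0.006,0,0,0,0],
    [0,0,0.004,0,0,0,0],
    [0,0,0,0,0,0,0],
  ],
)

```text
time_s: 80.5
ee_pos: [0.4839, 0.0664, 0.1268]
eef_rot: [-3.132, -0.001, 0.087]
force: [-5.1, 49.2, 3.2]
grip_width: 0.0004
grip_force: 24.9
```

```bash
cat >> h.py <<'E'
def hw():
    Q=CR.inv().apply((cloud(cam('scene')).reshape(-1,3)-C0))*1000
    m=(Q[:,2]>147)&(Q[:,2]<163)&(Q[:,0]>-60)&(Q[:,0]<0)&(Q[:,1]>-80)&(Q[:,1]<15)
    for s,n in((Q[m&(Q[:,1]<-45)],'front'),(Q[m&(Q[:,1]>-45)],'rear')):
        if len(s): print(n,len(s),s.mean(0).round(1),s.min(0).round(1),s.max(0).round(1))
E
python3 - <<'E'
from h import *
D=dn(.0862);hw()
o=ctrl.get_obs();print((CR.inv().apply(o['ee_pos']-C0)*1000).round(1),o['force'].round(1))
E
```

```text
front 51 [-41.2 -58.5 156.8] [-52.2 -67.  147.6] [-34.1 -45.  162.9]
rear 36 [-22.5 -19.5 156.7] [-39.9 -44.6 147.5] [ -8.9  -2.2 162.9]
[-46.1 -42.3 126.9] [-4.6 49.4  3.7]
```

Emit:
servo_tool(
  plan=[
    [0,0,-0.008,0,0,0,0],
    [0,0,-0.002,0,0,0,0],
    [0,0,0,-0.03,0,0,0],
    [0,0,0,-0.03,0,0,0],
    [0,0.018,-0.01,0,0,0,0],
    [0,0.018,-0.01,0,0,0,0],
    [0,0.018,0,0,0,0,0],
    [0,0,0,0,0,0,0],
  ],
)

```text
time_s: 81.55
ee_pos: [0.5359, 0.0946, 0.1859]
eef_rot: [3.14, 0.001, 0.086]
force: [-0.2, 1.1, -0.3]
grip_width: 0.0003
grip_force: 0.0
```

```bash
python3 - <<'E'
from h import *
D=dn(.0862);hw();pins()
rows([(case(10,-6,184),D,2,0),(case(10,-6,120),D,4,0),(case(-3,-13,120),D,4,0),(case(-12,-19,120),D,4,0),(case(-21,-23.5,120),D,4,0),(case(-30,-25,120),D,4,0)])
E
```

```text
front 37 [-43.3 -61.5 155.7] [-50.6 -67.9 147.1] [-36.  -53.7 162.3]
rear 22 [-13.1  -6.4 156. ] [-18.6 -10.6 147.4] [ -7.9  -0.6 161.5]
39 [-1.250e+01 -1.000e-01  1.563e+02] [-17.   -1.7 146.4] [ -9.9   1.4 160.3] [262. 254.]
63 [-39.6 -57.8 150.5] [-42.9 -64.5 146. ] [-37.9 -52.2 156.3] [328. 280.]
ee case [  7.3 -18.4 186.1]
at [0.5351 0.0948 0.1861] open 0.0006 F [-0.8 -0.3  0.1] t 81.65
[0, 0.0013, -0.0062, 0.001, 0.001, 0.0, 0.0], [0, 0.0014, -0.0062, 0.0011, 0.001, 0.001, 0.0], 
[0, 0.0, 0.0, 0.016, 0.0, 0.0, 0.0], [0, 0.0, 0.0, 0.016, 0.0, 0.0, 0.0], [0, 0.0, 0.0, 0.016, 0.0, 0.0, 0.0], [0, 0.0, 0.0, 0.016, 0.0, 0.0, 0.0], 
[0, -0.0033, 0.0017, 0.0, 0.0, 0.0, 0.0], [0, -0.0032, 0.0018, 0.0, 0.0, 0.0, 0.0], [0, -0.0033, 0.0017, 0.0, 0.0, 0.0, 0.0], [0, -0.0032, 0.0018, 0.0, 0.0, 0.0, 0.0], 
[0, -0.0023, 0.0015, 0.0, 0.0, 0.0, 0.0], [0, -0.0022, 0.0015, 0.0, 0.0, 0.0, 0.0], [0, -0.0023, 0.0015, 0.0, 0.0, 0.0, 0.0], [0, -0.0022, 0.0015, 0.0, 0.0, 0.0, 0.0], 
[0, -0.0023, 0.0011, 0.0, 0.0, 0.0, 0.0], [0, -0.0022, 0.0011, 0.0, 0.0, 0.0, 0.0], [0, -0.0023, 0.0011, 0.0, 0.0, 0.0, 0.0], [0, -0.0022, 0.0012, -0.0001, 0.0, 0.0, 0.0], 
[0, -0.0023, 0.0004, 0.0, 0.0, 0.0, 0.0], [0, -0.0022, 0.0004, 0.0, 0.0, 0.0, 0.0], [0, -0.0023, 0.0003, 0.0, 0.0, 0.0, 0.0], [0, -0.0022, 0.0004, 0.0, 0.0, 0.0, 0.0], 
end [0.4985 0.085  0.12  ]
```

Emit:
servo_tool(
  plan=[
    [0,0.0013,-0.0062,0,0,0,0],
    [0,0.0013,-0.0062,0,0,0,0],
    [0,0,0,0.022,0,0,0],
    [0,0,0,0.022,0,0,0],
    [0,0,0,0.022,0,0,0],
    [0,0,0,0,0,0,0],
    [0,-0.0065,0.0035,0,0,0,0],
    [0,-0.0065,0.0035,0,0,0,0],
  ],
)

```text
time_s: 82.65
ee_pos: [0.525, 0.0995, 0.1214]
eef_rot: [3.14, -0.002, 0.086]
force: [14.3, -3.0, 3.7]
grip_width: 0.0005
grip_force: 7.5
```

Emit:
servo_tool(
  plan=[
    [0,-0.0045,0.003,0,0,0,0],
    [0,-0.0045,0.003,0,0,0,0],
    [0,-0.0045,0.0022,0,0,0,0],
    [0,-0.0045,0.0022,0,0,0,0],
    [0,-0.003,0.0005,0,0,0,0],
    [0,-0.003,0.0005,0,0,0,0],
    [0,-0.003,0.0005,0,0,0,0],
    [0,0,0,0,0,0,0],
  ],
)

```text
time_s: 83.65
ee_pos: [0.4983, 0.0857, 0.1202]
eef_rot: [3.141, 0.001, 0.087]
force: [-0.7, -0.6, -0.1]
grip_width: 0.0004
grip_force: 0.0
```

Emit:
servo_tool(
  plan=[
    [0,0.006,0,0,0,0,0],
    [0,0.006,0,0,0,0,0],
    [0,0,0,-0.03,0,0,0],
    [0,0,0,-0.03,0,0,0],
    [0,0,0,-0.04,0,0,0],
    [0,0,-0.04,-0.03,0,0,0],
    [0,0,-0.05,0,0,0,0],
    [0,0,-0.05,0,0,0,0],
  ],
)

```text
time_s: 84.65
ee_pos: [0.4987, 0.2278, 0.2503]
eef_rot: [3.141, 0.0, 0.086]
force: [0.2, -0.4, -0.2]
grip_width: 0.0004
grip_force: 0.0
```

```bash
python3 - <<'E'
from h import *
o=ctrl.get_obs();print(o['ee_pos'],o['force'].round(1))
hw()
for c in(-69,-23,23,69): stand(c)
caddy()
c=cam('scene','s11')
a=cv2.imread('pics/s11.png')[150:300,140:390];cv2.imwrite('pics/s11c.png',cv2.resize(a,None,fx=3.2,fy=3.2,interpolation=cv2.INTER_CUBIC))
Q=CR.inv().apply((cloud(c).reshape(-1,3)-C0))*1000
m=(abs(Q[:,0]-40)<40)&(abs(Q[:,1])<60)&(Q[:,2]>100)&(Q[:,2]<180);print('lid z',np.median(Q[m][:,2]))
E
```

```text
[0.4987327  0.22777398 0.25031141] [ 0.2 -0.4 -0.2]
front 38 [-42.9 -60.9 156.1] [-53.  -68.4 148.1] [-36.2 -52.6 162.3]
rear 24 [-42.1 -24.6 155.7] [-47.8 -28.1 148.1] [-38.7 -17.9 161.9]
stand -69 102 mean [ 0.5619 -0.2844  0.1447] axis [ 0.19  -0.014  0.982] top 0.1727
stand -23 93 mean [ 0.5582 -0.234   0.1448] axis [0.201 0.014 0.98 ] top 0.1746
stand 23 155 mean [ 0.5576 -0.1839  0.1458] axis [ 0.198 -0.026  0.98 ] top 0.1732
stand 69 9 mean [ 0.5517 -0.1625  0.1233] axis [ 0.196 -0.151  0.969] top 0.1345
top [ 509.4 -200.7] [  5.2 163.8] 3.11 0.1035
scene [ 532.6 -212.3] [ 54.9 188.5] 2.85 0.1026
lid z 126.66546595856244
```

View pics/s11c.png

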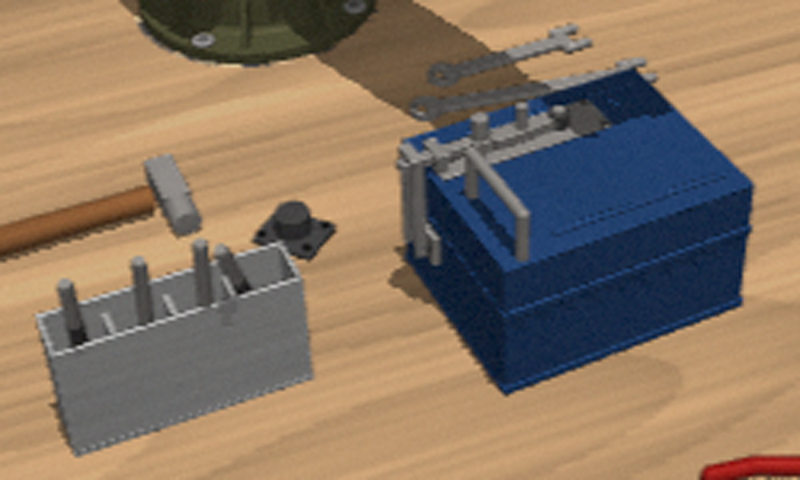

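```bash
python3 - <<'E'
from h import *
print(ctrl.hand_in())
E
```

```text
the job is handed in; nothing more can be done
None
```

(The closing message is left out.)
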